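Find the tin of steel nose weights and stand it in the jar rack

ROBOT

A 6-joint arm with a two-finger parallel gripper is mounted at the origin on the work surface. World frame = base frame: x ahead of the robot, y to its left, z up, the work surface at z = 0. Lengths are in mm, angles in rad, forces in N, time in s.
With the tool pointing down it reaches from about 350 to 775 mm from the base axis. Payload 7.3 kg.
Tool frame: the origin (TCP) lies on the centre line of the jaws, within the pads' length; the fingertips stand 22 mm ahead of it and the grasp point (between the pads) lies 3 mm ahead of it; x points along the fingers, z is the direction in which the jaws open and shut, and the axes are right-handed (so a half turn about x gives the same grasp; the last joint's range is limited). The gripper opens to 92 mm and grips with 3 to 60 N. Pads are 19 mm wide; open, the fingers measure 130 mm over their backs; the gripper's body (75 mm by 190 mm) begins 47 mm behind the grasp point.
Start: joints at [-1.41, 0.342, 1.524, -0, 1.275, -0.146], TCP at [158.578, -500.499, 211.441] pointing down, gripper open.
Joint ranges: [-2.53, 2.53], [-0.77, 2.02], [0.04, 2.7], [-1, 4.14], [0.28, 2.66], [-3.11, 3.11]. Speed limits (rad/s): [2.57, 2.57, 3.14, 3.14, 3.14, 3.14].

INTERFACE

Orientations are given as [roll, pitch, yaw] about the fixed x, y, z axes, in that order (R = Rz(yaw) Ry(pitch) Rx(roll)).
In Python, from plant import readout, imaging, bot gives the robot as it stands.
- The arm moves only by the tool arm_command, never from a script. Its argument "plan" is a list of rows, each an object of numbers: "tx", "ty", "tz": the shift along the tool's x, y, z in cm; "wx", "wy", "wz": the turn, a rotation vector about the tool's x, y, z in rad; "jaw": the opening, from -1 (shut) to 1 (fully open). In form: [{"tx": .., "ty": .., "tz": .., "wx": .., "wy": .., "wz": .., "jaw": ..}, ...]. A call has 1 to 20 rows; each row shifts and turns the commanded pose from where the row before left it, along the tool's axes as they then stand; what a row does not reach is not made up. A row lasts 1/10 s, in which the tool goes at most 50 mm and 8.59 degrees, less where a joint would pass 70% of its speed; a pose out of reach is approached as far as the arm can. A call with a gripper value outside its range is refused whole. The fingers move at their own pace and stop on an object; the grip force is fixed at half the most. Time passes only in rows, so rows that do not move let the fingers close. It gives the time, the measured TCP pose, the force and the opening at its end, in the units of the state.
- readout.get_obs(): the state, without advancing time (a new reading comes with each control period).
- imaging.capture(name): name is "scene" or "top" or "wrist"; returns the picture (400x640x3 uint8, blue, green, red); there is no depth.
- imaging.get_calibration(name): a dict with "fx", "fy", "cx", "cy" (pixels), "position" and "rotation" of the camera in the world; the wrist camera has in their place "mount" (4x4, takes a point from camera to tool coordinates, whose origin is the TCP and whose axes are the tool frame's). Camera axes: x right, y up, looking along -z (the intrinsics and any distortion apply to the point x, -y, -z); pixel columns grow to the right and rows downward; lengths in mm; the calibration is good to about 2 mm. A picture is of the moment at which its call begins: read the wrist's pose just before it. get_calibration takes no time and is no camera call.
- bot.close_job(): hands the job in, once; it reports no verdict.
The state is a dict: "time": time; "joint_positions": joint angles; "dq": joint speeds; "tau": joint torques, N m; "tool_pos": TCP position; "tcp_rot": TCP orientation; "contact_force": force on the tool from outside, world axes, zero at the start; "moment": the same for the moment, N m; "grip_width": finger opening in mm.
Only numpy, scipy, OpenCV 4.12 (cv2) and the standard library are available. Lean on these libraries where they do the work, as an engineer would, in place of code of your own. Each camera call takes 0.05 s, during which the arm holds its last target.

TASK

One of the three look-alike tins in the sliding-lid box holds the steel nose weights for the model: slide the box open, find that tin by its heft, and set it down upright on the floor of the rack's free bay. Leave the other two tins standing in the box, do not drop or tip any tin, and do not push the loose things on the bench about.

Things in the scene. Friction and masses are not known exactly. Their poses are not given: they have to be found in the camera images.
- box: plywood box fixed to the bench, 128 (x) x 134 (y) x 103 mm tall, walls 6, floor 8 mm thick; origin: centre of its underside. Its front (-x, towards the robot) is only 94 mm tall; the lid slides out over it. Three tins stand in a row along y, centred in x, 29 mm free at both ends of each, but only 8 mm between tins and 2 mm to the side walls. Dividers between them reach 38 mm above the bench.
- box_lid (a joint): sliding lid of the box: travel in m along the box's -x; 0 shut, 0.118 fully drawn out at its stop. It slides with about 1 N of friction, stays where it is left, and cannot lift or sink.
- lid_mark (a point): thumb mark on the lid's top face, 15 mm from its far (+x) end, mid-width; moves with the lid. The lid is a flat smooth 5 mm board, 121 x 121 mm, its top 101 mm above the bench, 2 mm below the top of the side walls: no handle or edge to grip, it is pressed on top and dragged.
- tin_a_mid (a point): upright plain tin with a slip lid, 58 mm (its x) x 34 mm (its y) x 80 mm tall; this is its centre, 40 mm above its underside, z up. Starts on the box's floor, x along the box's x, at y = -42 mm there. All three look alike; any one may hold the steel weights: that one weighs 430 to 540 g in all, each other 90 to 220 g.
- tin_b_mid (a point): upright plain tin with a slip lid, 58 mm (its x) x 34 mm (its y) x 80 mm tall; this is its centre, 40 mm above its underside, z up. Starts on the box's floor, x along the box's x, at y = 0 mm there. Neighbouring tins stand 8 mm apart, so a finger does not fit between them.
- tin_c_mid (a point): upright plain tin with a slip lid, 58 mm (its x) x 34 mm (its y) x 80 mm tall; this is its centre, 40 mm above its underside, z up. Starts on the box's floor, x along the box's x, at y = 42 mm there. Looks like the other two.
- rack: wooden jar rack fixed to the bench, 92 mm deep (x), 240 mm wide (y), origin: centre of its underside, front to -x. Four 9 mm partitions, 92 mm deep, 100 mm tall, make three bays 68 mm wide at y = -77, 0, 77 mm, open in front, behind and above; floor 10 mm thick. Two bays hold paint jars 40 mm tall, one is free. A tin has 5 mm to spare to each partition: fingers fit only in front of and behind it.
- bay_floor (a point): centre of the free bay's floor, 10 mm above the bench, lined with thin grey felt; axes as the rack's: x front to back, y along the rack. Two lips along y, 6 mm thick, rise 12 mm above the floor, inner faces at x = -22 and +22 mm. A tin fits only with its 58 mm side along y.
- pot_1_mid (a point): bystander: loose small paint jar standing on the bench, 32 mm diameter, 40 mm tall; this is its centre
- pot_2_mid (a point): bystander: another loose small paint jar, 32 mm diameter, 40 mm tall; this is its centre
- sander_mid (a point): bystander: loose cork sanding block lying flat, 90 mm (x) x 45 mm (y) x 26 mm tall; this is its centre
- driver_grip (a point): bystander: small loose screwdriver lying flat behind the rack, 150 mm long along its x, handle up to 26 mm thick; this point lies in the handle, 45 mm from its end, the tip 105 mm ahead along +x
Not all that is in view belongs to the job. Of the things that look like the box, the larger one is meant.

How it is judged:
By the outcome, as a careful person would: the job done as asked, in the order asked, and still so for the second after the job is handed in, with the robot touching nothing.
It also fails if it takes over 72 s, if anything falls off the work surface, if the arm or the gripper's body presses on something with over 40 N, if the wrist force passes 120 N, or if a joint passes its speed limit or range.

## Working session

There is one attempt and no reset: what is moved stays moved. The work goes in short steps, Python scripts to look and compute and a tool call to move; the robot and the scene stay as the last step left them, time stands still between calls to the robot, and variables do not carry over. Pictures are saved under pics/ and viewed, and the job is handed in when it is done.

Besides the shell and the picture viewer there is one more tool, called after ">>>" as name(argument=value, ...) on one line, values as JSON. arm_command: Moves the arm, as the interface text tells. Its arguments: {"type":"object","properties":{"plan":{"type":"array"}},"required":["plan"]}

```bash
ls; mkdir -p pics
python3 - <<'E'
from plant import readout, imaging, bot
import cv2,json
print(readout.get_obs())
for n in ["scene","top","wrist"]:
    print(n, imaging.get_calibration(n))
for n in ["scene","top"]:
    cv2.imwrite(f"pics/{n}0.png", imaging.capture(n))
E
```

```text
pics
{'time': 0.0, 'joint_positions': array([-1.41002570e+00,  3.42741234e-01,  1.52501469e+00, -3.72255161e-06,
        1.27543067e+00, -1.46012596e-01]), 'dq': array([-1.48414979e-03, -1.33756975e-03, -2.03609530e-03, -8.29587537e-05,
       -1.91500547e-03, -4.71655476e-04]), 'tau': array([-1.05420484e-03, -4.31246889e+01, -2.44221032e+01,  7.18700350e-02,
        5.59714402e-02, -9.08554171e-05]), 'tool_pos': array([ 158.48909841, -500.04356817,  210.73620586]), 'tcp_rot': array([2.99781327, 1.56920238, 1.73380125]), 'contact_force': array([ 0.35734008, -0.37357619,  0.09452387]), 'moment': array([ 0.00887312,  0.02203948, -0.01105976]), 'grip_width': 91.81654307094227}
scene {'fx': 434.69950480790357, 'fy': 434.69950480790357, 'cx': 323.22094265747245, 'cy': 200.27494205548, 'position': array([919.45882624, 456.27490286, 761.58142756]), 'rotation': array([0.67031694, 0.01028343, 2.55204611])}
top {'fx': 365.4100157373523, 'fy': 365.4100157373523, 'cx': 316.685465037458, 'cy': 196.75840582361735, 'position': array([434.49515106,  18.52995676, 980.29066062]), 'rotation': array([ 0.18043275, -0.01301308, -1.55729599])}
wrist {'fx': 299.2740716424537, 'fy': 299.2740716424537, 'cx': 317.09660662380753, 'cy': 197.52834046138517, 'mount': array([[ 2.85798416e-05,  2.76321883e-01, -9.61065147e-01,
        -1.72302491e+02],
       [ 8.87502038e-04,  9.61064762e-01,  2.76321799e-01,
         7.46499000e+01],
       [ 9.99999606e-01, -8.60844510e-04, -2.17769156e-04,
         1.25563638e+00],
       [ 0.00000000e+00,  0.00000000e+00,  0.00000000e+00,
         1.00000000e+00]])}
```

View pics/scene0.png

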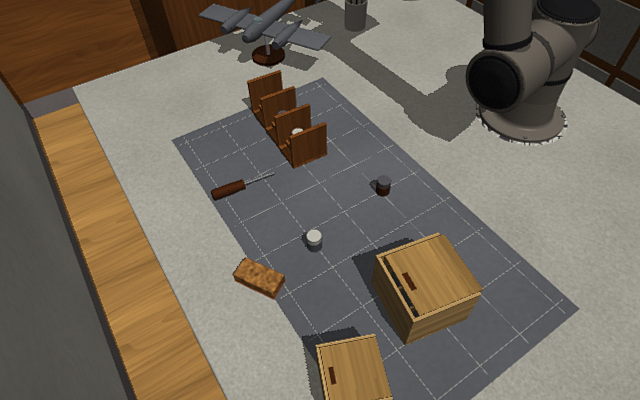

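View pics/top0.png

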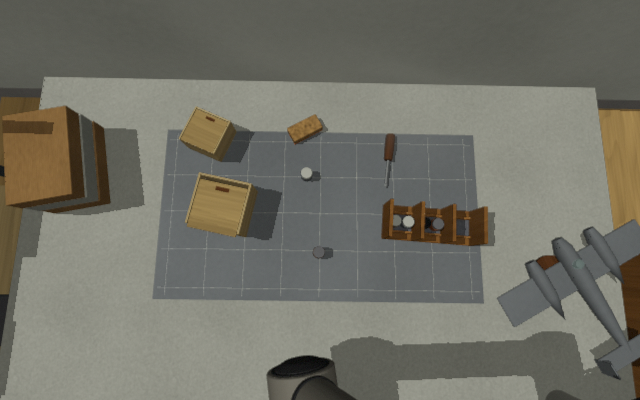

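```bash
cat > h.py <<'E'
import numpy as np, cv2
from scipy.spatial.transform import Rotation as R
from plant import readout, imaging, bot
def cam(n,obs=None):
    c=imaging.get_calibration(n)
    if 'mount' in c:
        o=obs or readout.get_obs()
        T=np.eye(4);T[:3,:3]=R.from_euler('xyz',o['tcp_rot']).as_matrix();T[:3,3]=o['tool_pos']
        M=T@c['mount'];return c,M[:3,:3],M[:3,3]
    return c,R.from_euler('xyz',c['rotation']).as_matrix(),np.array(c['position'])
def ray(C,u,v):
    c,Rm,p=C
    d=np.array([(u-c['cx'])/c['fx'],-(v-c['cy'])/c['fy'],-1.]);return p,Rm@d
def plane(C,u,v,z):
    p,d=ray(C,u,v);return p+d*(z-p[2])/d[2]
def proj(C,P):
    c,Rm,p=C;q=(np.atleast_2d(P)-p)@Rm
    return np.c_[c['cx']+c['fx']*q[:,0]/-q[:,2],c['cy']+c['fy']*q[:,1]/q[:,2]]
def crop(img,x0,y0,x1,y1,k,fn):
    cv2.imwrite(fn,cv2.resize(img[y0:y1,x0:x1],None,fx=k,fy=k,interpolation=cv2.INTER_CUBIC))
E
python3 - <<'E'
from h import *
t=cv2.imread('pics/top0.png');s=cv2.imread('pics/scene0.png')
crop(t,170,160,290,250,6,'pics/t_box.png');crop(t,370,120,500,260,4,'pics/t_rack.png')
crop(s,350,220,500,350,5,'pics/s_box.png');crop(s,230,60,340,180,5,'pics/s_rack.png')
C=cam('top')
for nm,u,v,z in [('box+x corner L',202,175,103),('R',255,181,103),('botL',187,228,103),('pot1',307,174,40),('pot2',320,252,40),('sander',306,129,26),('drv handle',390,145,13),('drv tip',387,187,3)]:
    print(nm,plane(C,u,v,z).round())
C=cam('scene')
for nm,u,v,z in [('pot1',314,235,40),('pot2',384,181,40)]: print(nm,plane(C,u,v,z).round())
E
```

```text
box+x corner L [645. 292. 103.]
R [632. 161. 103.]
botL [514. 318. 103.]
pot1 [667.  35.  40.]
pot2 [463.  -2.  40.]
sander [797.  40.  26.]
drv handle [ 760. -193.   13.]
drv tip [ 643. -184.    3.]
pot1 [672.  40.  40.]
pot2 [467.   7.  40.]
```

View pics/t_box.png

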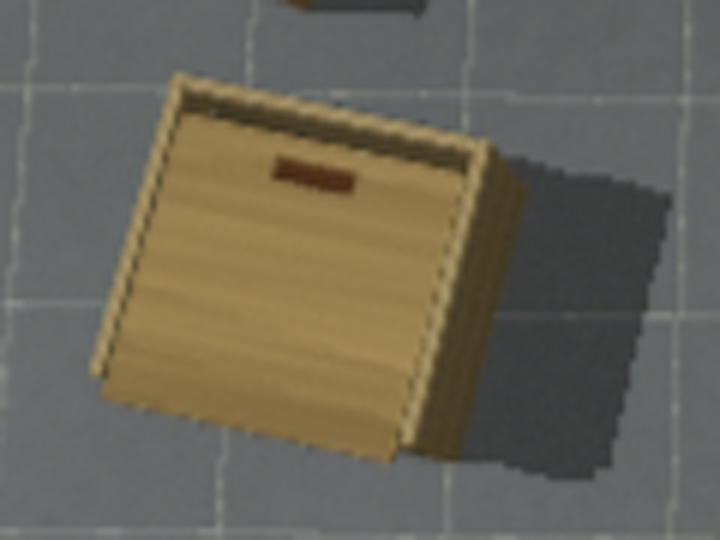

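View pics/t_rack.png

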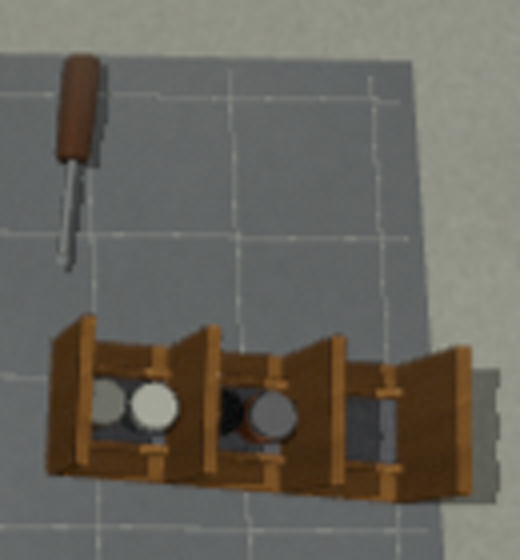

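View pics/s_box.png

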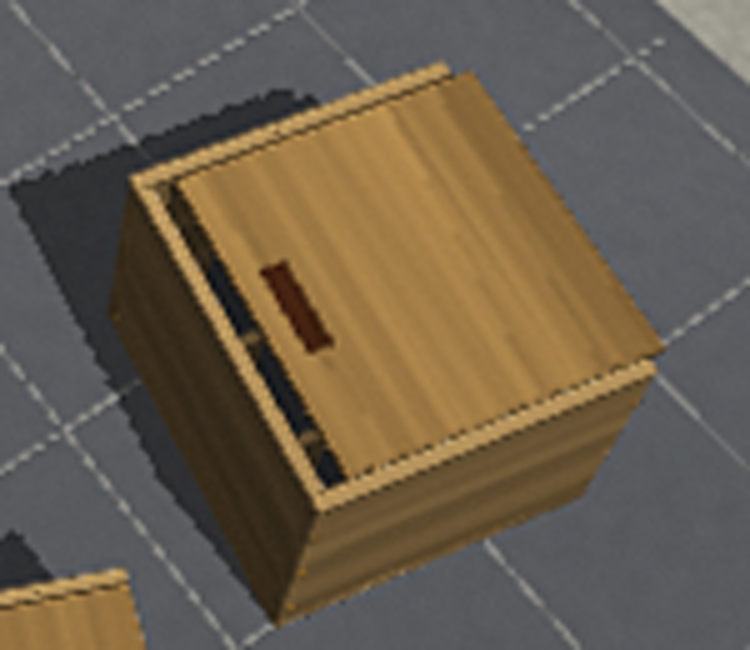

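View pics/s_rack.png

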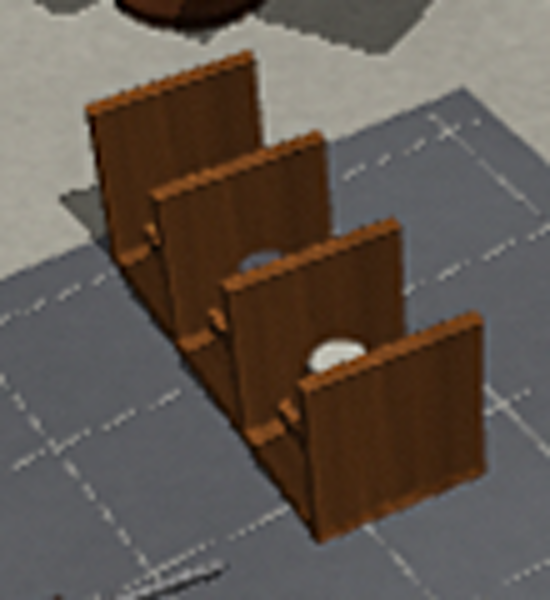

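```bash
cat > fit0.py <<'E'
from h import *
from scipy.optimize import least_squares
Ct,Cs=cam('top'),cam('scene')
def T(a,k,o): a=np.array(a,float);return (a+.5)/k-.5+np.array(o)
bt=T([(178,74),(492,140),(92,376),(412,447)],6,(170,160))
btP=np.array([(64,67,103),(64,-67,103),(-64,67,103),(-64,-67,103)],float)
bs=T([(132,178),(318,508),(655,362),(450,66),(278,625),(583,495)],5,(350,220))
bsP=np.array([(64,-67,103),(64,67,103),(-64,67,103),(-64,-67,103),(64,67,0),(-64,67,0)],float)
Y=[115.5,38.5,-38.5,-115.5]
rt=T([(89,315),(213,326),(339,336),(463,347),(84,472),(210,474),(337,486),(463,495)],4,(370,120))
rP=np.array([(46,y,100) for y in Y]+[(-46,y,100) for y in Y],float)
rs=T([(302,385),(225,288),(152,193),(88,104),(484,316),(400,225),(325,135),(257,54)],5,(230,60))
def tf(p,P): c,s=np.cos(p[2]),np.sin(p[2]);return np.c_[p[0]+c*P[:,0]-s*P[:,1],p[1]+s*P[:,0]+c*P[:,1],P[:,2]]
def fit(a,aP,b,bP,p0):
    for nm,f in [('both',lambda p:np.r_[proj(Ct,tf(p,aP))-a,proj(Cs,tf(p,bP))-b].ravel()),('top',lambda p:(proj(Ct,tf(p,aP))-a).ravel()),('scene',lambda p:(proj(Cs,tf(p,bP))-b).ravel())]:
        r=least_squares(f,p0,loss='soft_l1');print(nm,r.x.round(3),'rms',np.sqrt((f(r.x)**2).mean()).round(2),'max',abs(f(r.x)).max().round(2))
        if nm=='both': out=r.x; print(f(r.x).reshape(-1,2).round(1).tolist())
    return out
B=fit(bt,btP,bs,bsP,[580,240,-.2]);Rk=fit(rt,rP,rs,rP,[560,-300,0])
# lid mark
for C,uv in [(Ct,T((314,175),6,(170,160))),(Cs,T((297,307),5,(350,220)))]:
    P=plane(C,*uv,101);c,s=np.cos(B[2]),np.sin(B[2]);d=P[:2]-B[:2];print('mark',P.round(1),'in box',(c*d[0]+s*d[1]).round(1),(-s*d[0]+c*d[1]).round(1))
print('bay',tf(Rk,np.array([[0,-77.,10]])))
E
python3 fit0.py
```

```text
both [ 5.76594e+02  2.48595e+02 -2.01000e-01] rms 0.8 max 2.09
[[-1.0, -0.2], [-0.3, 0.3], [-1.1, 0.1], [-0.1, 0.2], [-0.7, -1.3], [0.1, 0.0], [1.0, 0.8], [-1.3, -2.1], [-0.7, 0.2], [-0.1, -0.3]]
top [ 5.76887e+02  2.47098e+02 -2.01000e-01] rms 0.31 max 0.52
scene [ 5.76393e+02  2.49184e+02 -2.03000e-01] rms 0.88 max 1.88
both [ 5.40522e+02 -2.86431e+02 -6.60000e-02] rms 0.59 max 1.75
[[-0.4, 0.0], [-0.1, -0.2], [-0.3, -0.2], [-0.0, -0.4], [-0.8, -1.8], [-0.4, 0.3], [-0.3, -0.1], [0.1, 0.3], [-0.1, -0.4], [-0.0, -0.9], [0.5, -0.3], [0.2, 0.6], [-0.4, -0.9], [0.0, -1.5], [-0.1, -0.9], [-0.5, -0.7]]
top [ 5.40077e+02 -2.87150e+02 -6.20000e-02] rms 0.44 max 1.33
scene [ 5.41648e+02 -2.84320e+02 -7.00000e-02] rms 0.42 max 1.07
mark [611.3 241.5 101. ] in box 35.4 -0.1
mark [610.9 243.  101. ] in box 34.7 1.4
bay [[ 535.41779053 -363.26159096   10.        ]]
```

```bash
cat >> h.py <<'E'
def pose():
    o=readout.get_obs();M=R.from_euler('xyz',o['tcp_rot']).as_matrix();return o,M
def goto(P,ang,o=None):
    """shift in tool axes (cm) and turn about tool x so tool points down, jaw axis (tool z) at world angle ang (mod pi, nearest)"""
    o,M=pose()
    z=lambda a:np.array([np.cos(a),np.sin(a),0])
    best=None
    for k in (-2,-1,0,1,2):
        a=ang+k*np.pi; X=np.array([0,0,-1.]);Z=z(a);T=np.c_[X,np.cross(Z,X),Z]
        rv=R.from_matrix(M.T@T).as_rotvec()
        if best is None or np.linalg.norm(rv)<np.linalg.norm(best)-1e-6: best=rv;bT=T
    d=np.array(P)-o['tool_pos']
    print('t',o['time'],'pos',o['tool_pos'].round(1),'jawang',np.arctan2(M[1,2],M[0,2]).round(3),'down err',(M[:,0]-[0,0,-1]).round(4),'F',o['contact_force'].round(2),'w',round(o['grip_width'],1),'q',o['joint_positions'].round(2))
    print('shift now-axes cm',(M.T@d/10).round(2),'shift final-axes cm',(bT.T@d/10).round(2),'rotvec',best.round(3))
E
python3 - <<'E'
from h import *
a=-.201;c,s=np.cos(a),np.sin(a)
b=np.array([576.7,248.]);m=b+[c*35,s*35]
print(m)
goto([m[0],m[1],180],a)
E
```

```text
[610.99535965 241.01227457]
t 0.1 pos [ 158.5 -500.1  210.8] jawang -1.264 down err [-0.0003  0.0014  0.    ] F [0.13 0.7  0.64] w 92.0 q [-1.41  0.34  1.52 -0.    1.28 -0.15]
shift now-axes cm [  3.17  65.52 -56.98] shift final-axes cm [ 3.08 81.65 29.54] rotvec [-1.063e+00 -1.000e-03 -1.000e-03]
```

>>> arm_command(plan=[{"tx":0,"ty":3.64,"tz":-3.166,"jaw":-1},{"ty":3.64,"tz":-3.166,"jaw":-1},{"ty":3.64,"tz":-3.166,"jaw":-1},{"ty":3.64,"tz":-3.166,"jaw":-1},{"ty":3.64,"tz":-3.166,"jaw":-1},{"ty":3.64,"tz":-3.166,"jaw":-1},{"ty":3.64,"tz":-3.166,"jaw":-1},{"ty":3.64,"tz":-3.166,"jaw":-1},{"ty":3.64,"tz":-3.166,"jaw":-1},{"ty":3.64,"tz":-3.166,"jaw":-1},{"ty":3.64,"tz":-3.166,"jaw":-1},{"ty":3.64,"tz":-3.166,"jaw":-1},{"ty":3.64,"tz":-3.166,"jaw":-1},{"ty":3.64,"tz":-3.166,"jaw":-1},{"ty":3.64,"tz":-3.166,"jaw":-1},{"ty":3.64,"tz":-3.166,"jaw":-1},{"ty":3.64,"tz":-3.166,"jaw":-1},{"ty":3.64,"tz":-3.166,"jaw":-1}])

```text
invalid input at $.plan[0]: expected keys tx, ty, tz, wx, wy, wz, jaw
```

Run:
```python
from h import *
goto([611,241,180],-.201)
```

```text
t 0.1 pos [ 158.5 -500.1  210.8] jawang -1.264 down err [-0.0003  0.0014  0.    ] F [0.13 0.7  0.64] w 92.0 q [-1.41  0.34  1.52 -0.    1.28 -0.15]
shift now-axes cm [  3.17  65.52 -56.98] shift final-axes cm [ 3.08 81.65 29.54] rotvec [-1.063e+00 -1.000e-03 -1.000e-03]
```

>>> arm_command(plan=[{"tx":0,"ty":3.64,"tz":-3.166,"wx":0,"wy":0,"wz":0,"jaw":-1},{"tx":0,"ty":3.64,"tz":-3.166,"wx":0,"wy":0,"wz":0,"jaw":-1},{"tx":0,"ty":3.64,"tz":-3.166,"wx":0,"wy":0,"wz":0,"jaw":-1},{"tx":0,"ty":3.64,"tz":-3.166,"wx":0,"wy":0,"wz":0,"jaw":-1},{"tx":0,"ty":3.64,"tz":-3.166,"wx":0,"wy":0,"wz":0,"jaw":-1},{"tx":0,"ty":3.64,"tz":-3.166,"wx":0,"wy":0,"wz":0,"jaw":-1},{"tx":0,"ty":3.64,"tz":-3.166,"wx":0,"wy":0,"wz":0,"jaw":-1},{"tx":0,"ty":3.64,"tz":-3.166,"wx":0,"wy":0,"wz":0,"jaw":-1},{"tx":0,"ty":3.64,"tz":-3.166,"wx":0,"wy":0,"wz":0,"jaw":-1},{"tx":0,"ty":3.64,"tz":-3.166,"wx":0,"wy":0,"wz":0,"jaw":-1},{"tx":0,"ty":3.64,"tz":-3.166,"wx":0,"wy":0,"wz":0,"jaw":-1},{"tx":0,"ty":3.64,"tz":-3.166,"wx":0,"wy":0,"wz":0,"jaw":-1},{"tx":0,"ty":3.64,"tz":-3.166,"wx":0,"wy":0,"wz":0,"jaw":-1},{"tx":0,"ty":3.64,"tz":-3.166,"wx":0,"wy":0,"wz":0,"jaw":-1},{"tx":0,"ty":3.64,"tz":-3.166,"wx":0,"wy":0,"wz":0,"jaw":-1},{"tx":0,"ty":3.64,"tz":-3.166,"wx":0,"wy":0,"wz":0,"jaw":-1},{"tx":0,"ty":3.64,"tz":-3.166,"wx":0,"wy":0,"wz":0,"jaw":-1},{"tx":0,"ty":3.64,"tz":-3.166,"wx":0,"wy":0,"wz":0,"jaw":-1}])

```text
time: 1.9
tool_pos: [611.5, 242.5, 210.9]
tcp_rot: [-1.359, 1.57, -2.622]
contact_force: [0.7, -0.7, 0.5]
grip_width: 0.2
```

Run:
```python
from h import *
goto([611,241,180],-.201)
```

```text
t 1.9 pos [611.5 242.5 210.9] jawang -1.264 down err [-0.0007 -0.0004  0.    ] F [ 0.67 -0.66  0.53] w 0.2 q [ 0.26  0.6   1.11 -0.    1.44  1.53]
shift now-axes cm [ 3.09 -0.09  0.13] shift final-axes cm [ 3.09 -0.16 -0.02] rotvec [-1.063e+00 -0.000e+00  1.000e-03]
```

>>> arm_command(plan=[{"tx":0,"ty":0,"tz":0,"wx":-0.133,"wy":0,"wz":0,"jaw":-1},{"tx":0,"ty":0,"tz":0,"wx":-0.133,"wy":0,"wz":0,"jaw":-1},{"tx":0,"ty":0,"tz":0,"wx":-0.133,"wy":0,"wz":0,"jaw":-1},{"tx":0,"ty":0,"tz":0,"wx":-0.133,"wy":0,"wz":0,"jaw":-1},{"tx":0,"ty":0,"tz":0,"wx":-0.133,"wy":0,"wz":0,"jaw":-1},{"tx":0,"ty":0,"tz":0,"wx":-0.133,"wy":0,"wz":0,"jaw":-1},{"tx":0,"ty":0,"tz":0,"wx":-0.133,"wy":0,"wz":0,"jaw":-1},{"tx":0,"ty":0,"tz":0,"wx":-0.132,"wy":0,"wz":0,"jaw":-1},{"tx":0,"ty":0,"tz":0,"wx":0,"wy":0,"wz":0,"jaw":-1}])

```text
time: 2.8
tool_pos: [610.8, 240.6, 210.8]
tcp_rot: [-2.618, 1.57, -2.818]
contact_force: [0.0, -0.7, -0.1]
grip_width: 0.6
```

Run:
```python
from h import *
import pickle
goto([611,241,130],-.201)
o=readout.get_obs();pickle.dump(o,open('w1.pkl','wb'));cv2.imwrite('pics/w1.png',imaging.capture('wrist'))
```

```text
t 2.8 pos [610.8 240.6 210.8] jawang -0.2 down err [-0.0011 -0.0004  0.    ] F [ 0.04 -0.71 -0.07] w 0.6 q [ 0.26  0.59  1.12 -0.    1.43  0.46]
shift now-axes cm [8.08 0.05 0.02] shift final-axes cm [8.08 0.04 0.01] rotvec [ 0.001 -0.001  0.001]
```

View pics/w1.png

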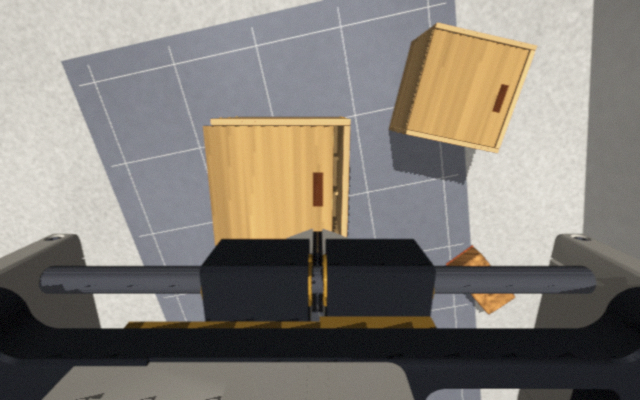

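Run:
```python
from h import *
import pickle
C=cam('wrist',pickle.load(open('w1.pkl','rb')))
im=cv2.imread('pics/w1.png');crop(im,195,105,365,245,4,'pics/w1c.png')
b=np.array([576.7,248.]);a=-.201;Rm=np.array([[np.cos(a),np.sin(a)],[-np.sin(a),np.cos(a)]])
for u,v,z in [(317.5,189,101),(351,118,103),(211,119,103)]:
    P=plane(C,u,v,z);print(P.round(1),(Rm@(P[:2]-b)).round(1))
```

```text
[612.1 241.3 101. ] [36.   0.5]
[654.9 300.8 103. ] [66.1 67.4]
[530.5 325.  103. ] [-60.6  66.2]
```

View pics/w1c.png

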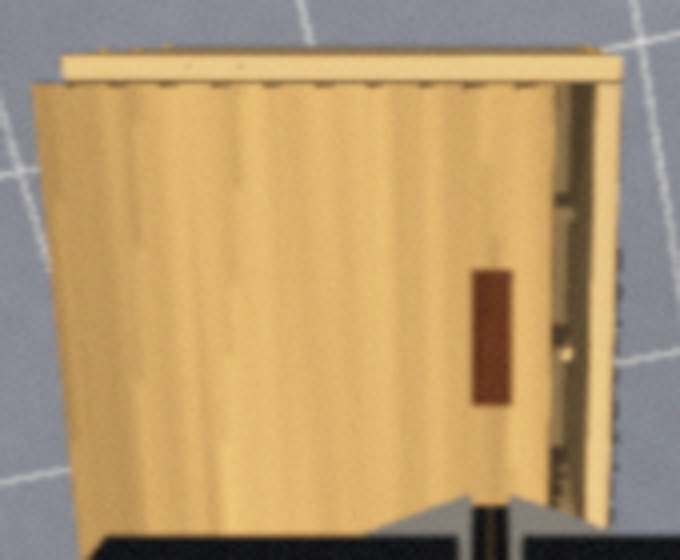

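Run:
```python
from h import *
a=-.201
goto([578+30*np.cos(a),248+30*np.sin(a),126],a)
```

```text
t 2.85 pos [610.9 240.6 210.9] jawang -0.204 down err [-0.001  -0.0004  0.    ] F [-0.38 -0.36 -0.47] w 0.4 q [ 0.26  0.59  1.12 -0.    1.43  0.46]
shift now-axes cm [ 8.49  0.08 -0.36] shift final-axes cm [ 8.49  0.07 -0.37] rotvec [-0.003 -0.001  0.001]
```

>>> arm_command(plan=[{"tx":3,"ty":0.07,"tz":-0.36,"wx":0,"wy":0,"wz":0,"jaw":-1},{"tx":3,"ty":0,"tz":0,"wx":0,"wy":0,"wz":0,"jaw":-1},{"tx":2.4,"ty":0,"tz":0,"wx":0,"wy":0,"wz":0,"jaw":-1},{"tx":0.2,"ty":0,"tz":0,"wx":0,"wy":0,"wz":0,"jaw":-1},{"tx":0,"ty":0,"tz":0,"wx":0,"wy":0,"wz":0,"jaw":-1}])

```text
time: 3.35
tool_pos: [607.6, 242.0, 125.3]
tcp_rot: [-2.596, 1.57, -2.799]
contact_force: [0.6, -0.3, 0.2]
grip_width: 0.3
```

>>> arm_command(plan=[{"tx":0.1,"ty":0,"tz":0,"wx":0,"wy":0,"wz":0,"jaw":-1},{"tx":0.1,"ty":0,"tz":0,"wx":0,"wy":0,"wz":0,"jaw":-1},{"tx":0,"ty":0,"tz":0,"wx":0,"wy":0,"wz":0,"jaw":-1}])

```text
time: 3.65
tool_pos: [608.1, 242.2, 124.4]
tcp_rot: [0.402, 1.569, 0.201]
contact_force: [-0.5, 0.7, 0.7]
grip_width: 0.3
```

>>> arm_command(plan=[{"tx":0.1,"ty":0,"tz":0,"wx":0,"wy":0,"wz":0,"jaw":-1},{"tx":0,"ty":0,"tz":0,"wx":0,"wy":0,"wz":0,"jaw":-1}])

```text
time: 3.85
tool_pos: [607.7, 242.0, 122.6]
tcp_rot: [-0.101, 1.571, -0.302]
contact_force: [0.1, 0.7, 0.8]
grip_width: 0.5
```

>>> arm_command(plan=[{"tx":0.1,"ty":0,"tz":0,"wx":0,"wy":0,"wz":0,"jaw":-1},{"tx":0,"ty":0,"tz":0,"wx":0,"wy":0,"wz":0,"jaw":-1}])

```text
time: 4.05
tool_pos: [607.6, 242.0, 121.2]
tcp_rot: [-2.18, 1.57, -2.381]
contact_force: [0.3, -0.3, 0.2]
grip_width: 0.4
```

>>> arm_command(plan=[{"tx":0.1,"ty":0,"tz":0,"wx":0,"wy":0,"wz":0,"jaw":-1},{"tx":0,"ty":0,"tz":0,"wx":0,"wy":0,"wz":0,"jaw":-1}])

```text
time: 4.25
tool_pos: [607.6, 242.0, 120.2]
tcp_rot: [-2.35, 1.57, -2.551]
contact_force: [0.8, 0.6, 0.2]
grip_width: 0.6
```

>>> arm_command(plan=[{"tx":0.1,"ty":0,"tz":0,"wx":0,"wy":0,"wz":0,"jaw":-1},{"tx":0,"ty":0,"tz":0,"wx":0,"wy":0,"wz":0,"jaw":-1}])

```text
time: 4.45
tool_pos: [607.6, 242.0, 119.2]
tcp_rot: [-2.291, 1.57, -2.492]
contact_force: [0.2, 0.4, 0.8]
grip_width: 0.6
```

Run:
```python
from h import *
cv2.imwrite('pics/w2.png',imaging.capture('wrist'));s=imaging.capture('scene');crop(s,340,160,500,350,4,'pics/s2.png')
goto([600,240,119],-.201)
```

```text
t 4.55 pos [607.7 242.  119.3] jawang -0.201 down err [-0.0001 -0.0001  0.    ] F [-0.04  0.7   0.66] w 0.4 q [ 0.26  0.65  1.26 -0.    1.23  0.46]
shift now-axes cm [ 0.03 -0.35 -0.71] shift final-axes cm [ 0.03 -0.35 -0.71] rotvec [-0. -0.  0.]
```

View pics/s2.png

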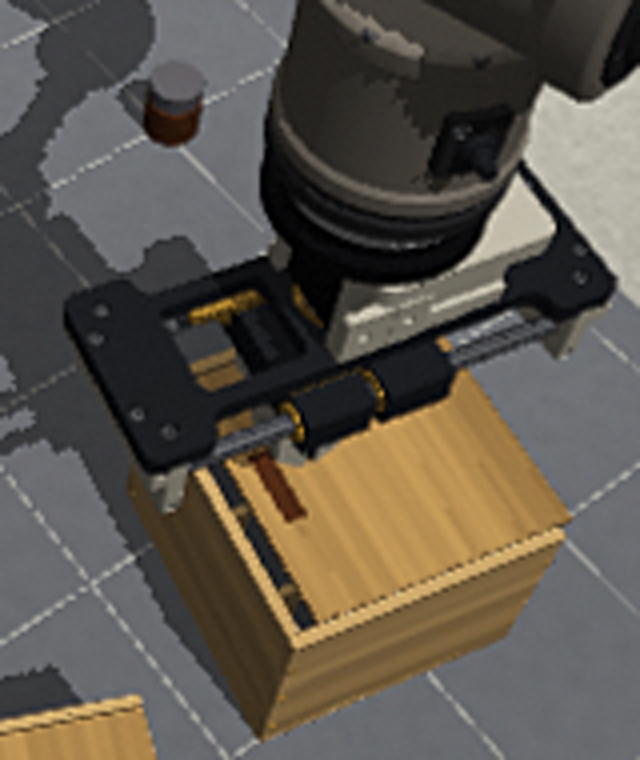

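View pics/w2.png

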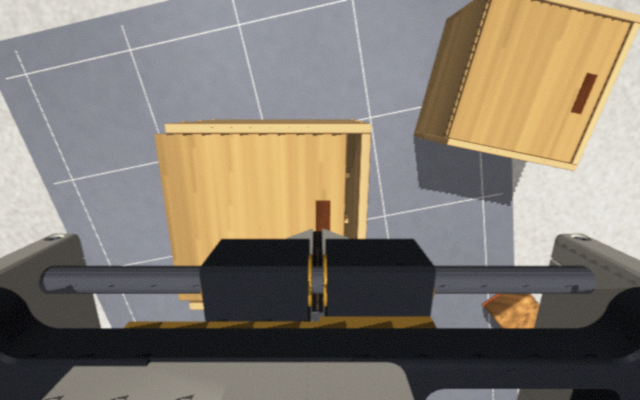

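Run:
```python
from h import *
o,M=pose();C=cam('wrist',o);p=o['tool_pos']
for d in (0,22):
    P=p+M[:,0]*d; uv=proj(cam('scene'),P)[0]; print(d,P.round(1),'wrist',proj(C,P).round(1),'scene',uv.round(1),'crop',((uv-[340,160])*4).round())
for u,v in [(323,214)]: print(plane(C,u,v,101))
s=cv2.imread('pics/s2.png');crop(s,180,330,480,640,2.4,'pics/s2c.png')
w=cv2.imread('pics/w2.png');crop(w,230,110,410,330,3,'pics/w2c.png')
```

```text
0 [607.7 242.  119.3] wrist [[316.  234.6]] scene [411.7 274.3] crop [287. 457.]
22 [607.7 242.   97.3] wrist [[316.1 222.1]] scene [409.8 280.6] crop [279. 482.]
[613.67731287 248.13531604 101.        ]
```

View pics/s2c.png

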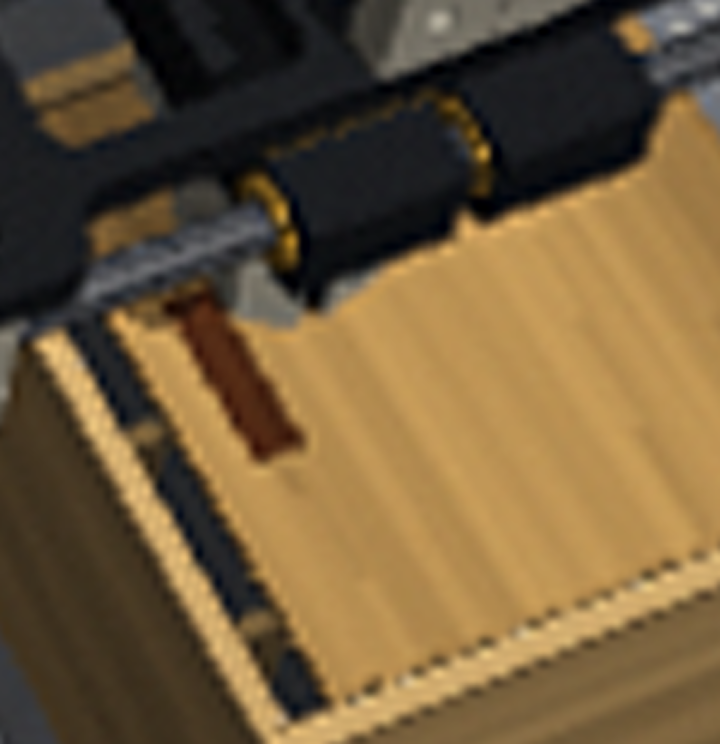

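View pics/w2c.png

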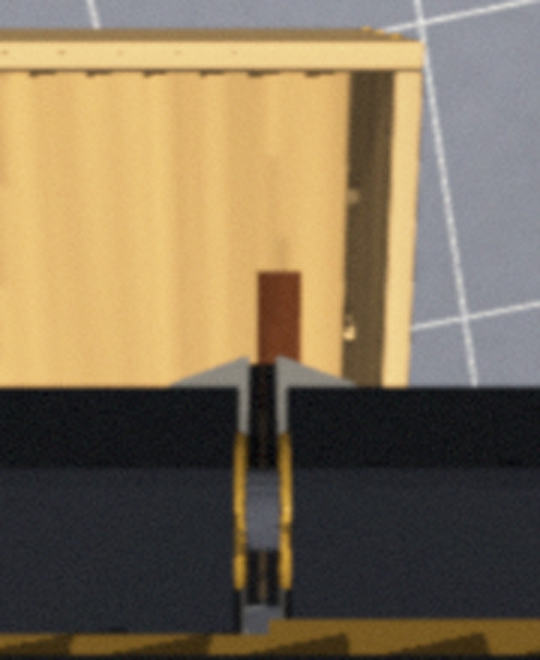

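Run:
```python
from h import *
o,M=pose();C=cam('wrist',o);p=o['tool_pos'];S=cam('scene')
for d in (-10,0,10,22):
  for y in (-9.5,0,9.5):
   for z in (-19,0,19):
    P=p+M@[d,y,z]; print((d,y,z),'wrist',proj(C,P)[0].round(1),'s2c',((((proj(S,P)[0]-[340,160])*4)-[180,330])*2.4).round())
```

```text
(-10, -9.5, -19) wrist [284.2 256. ] s2c [334. 195.]
(-10, -9.5, 0) wrist [315.9 256. ] s2c [238. 232.]
(-10, -9.5, 19) wrist [347.7 256. ] s2c [140. 269.]
(-10, 0, -19) wrist [283.7 241.4] s2c [362. 239.]
(-10, 0, 0) wrist [315.9 241.4] s2c [265. 277.]
(-10, 0, 19) wrist [348.2 241.4] s2c [167. 315.]
(-10, 9.5, -19) wrist [283.2 226.3] s2c [391. 284.]
(-10, 9.5, 0) wrist [315.9 226.3] s2c [293. 323.]
(-10, 9.5, 19) wrist [348.7 226.3] s2c [194. 361.]
(0, -9.5, -19) wrist [285.8 248.6] s2c [325. 224.]
(0, -9.5, 0) wrist [316.  248.6] s2c [229. 260.]
(0, -9.5, 19) wrist [346.1 248.6] s2c [132. 298.]
(0, 0, -19) wrist [285.4 234.6] s2c [352. 268.]
(0, 0, 0) wrist [316.  234.6] s2c [256. 305.]
(0, 0, 19) wrist [346.6 234.7] s2c [159. 343.]
(0, 9.5, -19) wrist [285.  220.3] s2c [381. 313.]
(0, 9.5, 0) wrist [316.  220.3] s2c [284. 351.]
(0, 9.5, 19) wrist [347.  220.3] s2c [186. 389.]
(10, -9.5, -19) wrist [287.3 241.9] s2c [316. 252.]
(10, -9.5, 0) wrist [316. 242.] s2c [221. 289.]
(10, -9.5, 19) wrist [344.7 242. ] s2c [125. 326.]
(10, 0, -19) wrist [286.9 228.6] s2c [343. 296.]
(10, 0, 0) wrist [316.  228.6] s2c [248. 333.]
(10, 0, 19) wrist [345.1 228.6] s2c [151. 371.]
(10, 9.5, -19) wrist [286.6 214.8] s2c [371. 341.]
(10, 9.5, 0) wrist [316.  214.9] s2c [275. 379.]
(10, 9.5, 19) wrist [345.5 214.9] s2c [178. 417.]
(22, -9.5, -19) wrist [289.  234.8] s2c [305. 285.]
(22, -9.5, 0) wrist [316.1 234.8] s2c [211. 322.]
(22, -9.5, 19) wrist [343.2 234.8] s2c [117. 358.]
(22, 0, -19) wrist [288.6 222. ] s2c [332. 329.]
(22, 0, 0) wrist [316.1 222.1] s2c [238. 366.]
(22, 0, 19) wrist [343.5 222.1] s2c [143. 403.]
(22, 9.5, -19) wrist [288.3 209. ] s2c [359. 374.]
(22, 9.5, 0) wrist [316.1 209. ] s2c [264. 411.]
(22, 9.5, 19) wrist [343.9 209. ] s2c [169. 449.]
```

>>> arm_command(plan=[{"tx":0.1,"ty":0,"tz":0,"wx":0,"wy":0,"wz":0,"jaw":-1},{"tx":0,"ty":0,"tz":0,"wx":0,"wy":0,"wz":0,"jaw":-1}])

```text
time: 4.75
tool_pos: [607.6, 242.0, 118.2]
tcp_rot: [-2.24, 1.571, -2.441]
contact_force: [-0.0, -0.0, 0.5]
grip_width: 0.5
```

>>> arm_command(plan=[{"tx":0.1,"ty":0,"tz":0,"wx":0,"wy":0,"wz":0,"jaw":-1},{"tx":0,"ty":0,"tz":0,"wx":0,"wy":0,"wz":0,"jaw":-1}])

```text
time: 4.95
tool_pos: [607.6, 242.0, 117.2]
tcp_rot: [-2.261, 1.571, -2.462]
contact_force: [0.1, -0.5, -0.3]
grip_width: 1.0
```

>>> arm_command(plan=[{"tx":0.1,"ty":0,"tz":0,"wx":0,"wy":0,"wz":0,"jaw":-1},{"tx":0.1,"ty":0,"tz":0,"wx":0,"wy":0,"wz":0,"jaw":-1},{"tx":0,"ty":0,"tz":0,"wx":0,"wy":0,"wz":0,"jaw":-1}])

```text
time: 5.25
tool_pos: [607.6, 242.0, 115.2]
tcp_rot: [-2.4, 1.57, -2.601]
contact_force: [-0.0, 0.4, 0.3]
grip_width: 0.3
```

Run:
```python
from h import *
cv2.imwrite('pics/w3.png',imaging.capture('wrist'));s=imaging.capture('scene');crop(s,380,220,470,300,8,'pics/s3.png')
w=cv2.imread('pics/w3.png');crop(w,230,110,410,330,3,'pics/w3c.png')
goto([600,240,119],-.201)
```

```text
t 5.35 pos [607.7 242.  115.3] jawang -0.201 down err [-0.     -0.0001  0.    ] F [0.2  0.54 0.48] w 0.8 q [ 0.26  0.66  1.27 -0.    1.22  0.46]
shift now-axes cm [-0.37 -0.35 -0.71] shift final-axes cm [-0.37 -0.35 -0.71] rotvec [ 0. -0.  0.]
```

View pics/s3.png

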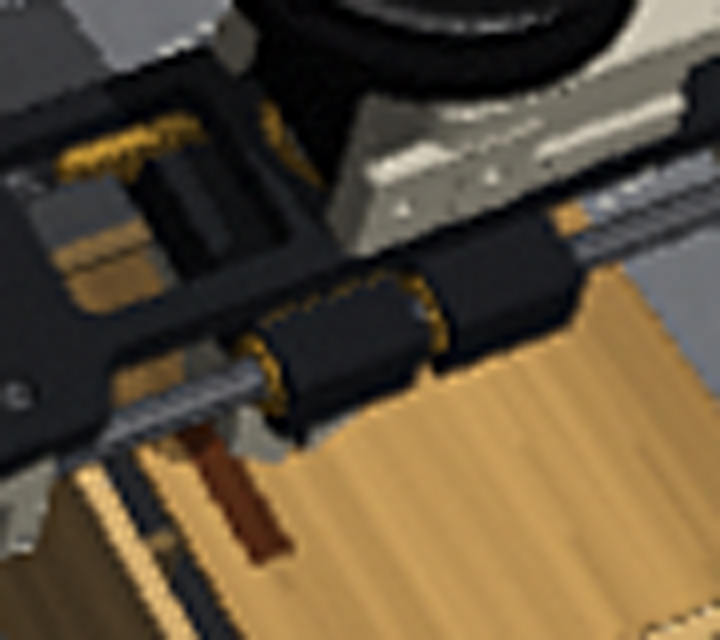

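View pics/w3c.png

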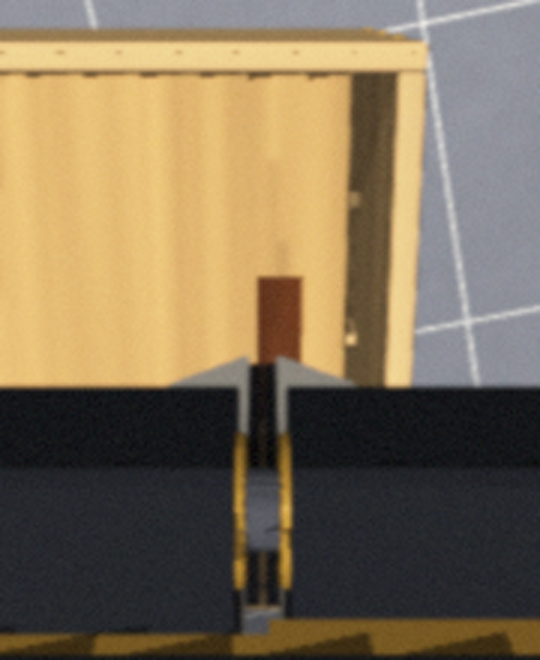

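>>> arm_command(plan=[{"tx":0.1,"ty":0,"tz":0,"wx":0,"wy":0,"wz":0,"jaw":-1},{"tx":0.1,"ty":0,"tz":0,"wx":0,"wy":0,"wz":0,"jaw":-1},{"tx":0,"ty":0,"tz":0,"wx":0,"wy":0,"wz":0,"jaw":-1}])

```text
time: 5.65
tool_pos: [607.6, 242.0, 113.2]
tcp_rot: [-2.452, 1.57, -2.653]
contact_force: [-0.9, 0.2, -1.0]
grip_width: 0.6
```

>>> arm_command(plan=[{"tx":0.1,"ty":0,"tz":0,"wx":0,"wy":0,"wz":0,"jaw":-1},{"tx":0,"ty":0,"tz":0,"wx":0,"wy":0,"wz":0,"jaw":-1}])

```text
time: 5.85
tool_pos: [607.6, 242.0, 112.2]
tcp_rot: [-2.354, 1.571, -2.555]
contact_force: [0.6, 0.3, -0.3]
grip_width: 0.6
```

>>> arm_command(plan=[{"tx":0.1,"ty":0,"tz":0,"wx":0,"wy":0,"wz":0,"jaw":-1},{"tx":0,"ty":0,"tz":0,"wx":0,"wy":0,"wz":0,"jaw":-1}])

```text
time: 6.05
tool_pos: [607.6, 242.0, 111.2]
tcp_rot: [-2.168, 1.571, -2.369]
contact_force: [0.1, 0.6, 0.2]
grip_width: 0.6
```

Run:
```python
from h import *
o,M=pose()
cv2.imwrite('pics/w4.png',imaging.capture('wrist'));s=imaging.capture('scene');cv2.imwrite('pics/s4f.png',s);crop(s,340,140,500,300,4.5,'pics/s4.png')
t=imaging.capture('top');cv2.imwrite('pics/t4f.png',t);crop(t,170,140,300,260,5,'pics/t4.png')
C=cam('wrist',o);S=cam('scene');T=cam('top');p=o['tool_pos']
for d in (-47,0,22): print(d,((proj(S,p+M@[d,0,0])[0]-[340,140])*4.5).round(),((proj(T,p+M@[d,0,0])[0]-[170,140])*5).round())
```

```text
-47 [339. 550.] [228. 226.]
0 [319. 615.] [253. 247.]
22 [311. 643.] [264. 256.]
```

View pics/s4.png

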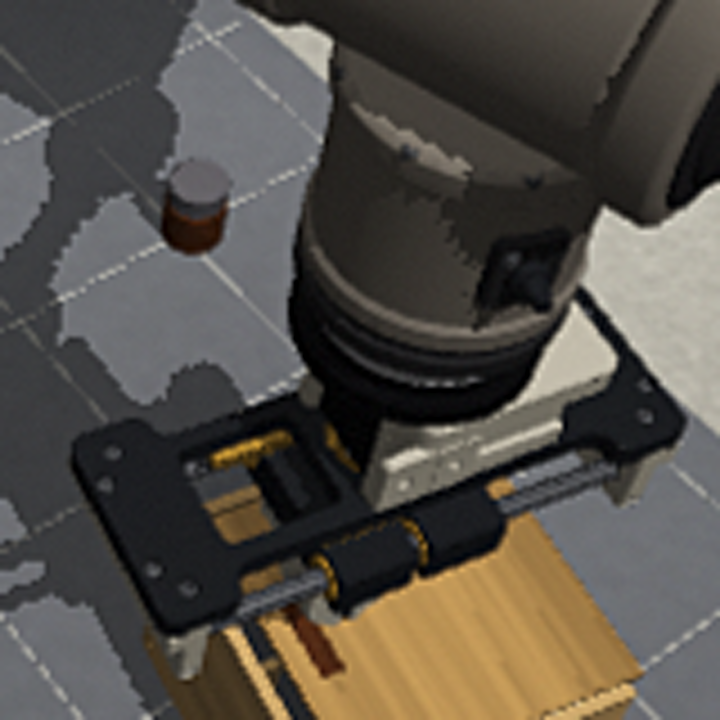

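View pics/t4.png

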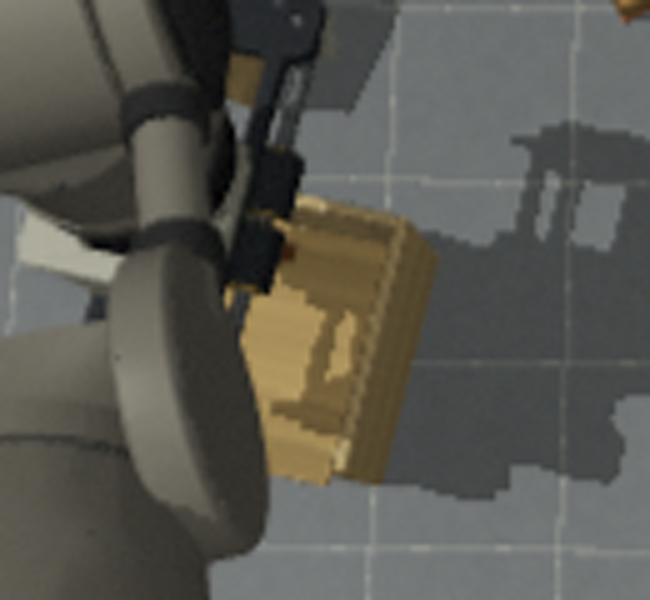

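View pics/w4.png

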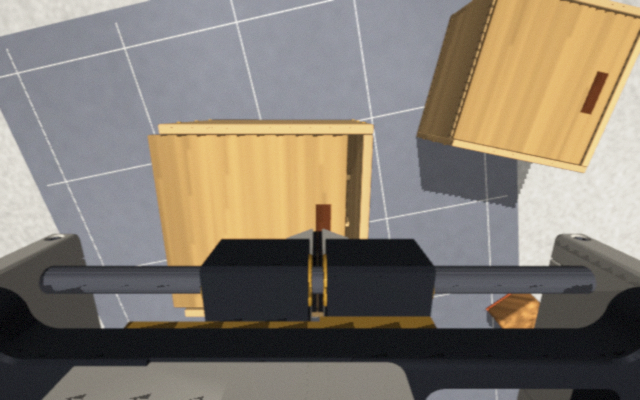

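Run:
```python
from h import *
o,M=pose();C=cam('wrist',o);a=-.201;b=np.array([577,248.]);c,s=np.cos(a),np.sin(a)
f=lambda x,y,z:np.array([b[0]+c*x-s*y,b[1]+s*x+c*y,z])
print('cam',C[2])
for dz in (0,15,30):
    C2=(C[0],C[1],C[2]+[0,0,dz]); print(dz,[proj(C2,f(*q))[0].round(1).tolist() for q in [(-64,67,103),(64,67,103),(35,10,101),(-66,60,101)]])
im=cv2.imread('pics/w4.png');crop(im,140,110,390,240,3,'pics/w4c.png')
```

```text
cam [622.8588515  314.10628139 283.65252114]
0 [[153.5, 123.4], [371.8, 123.6], [321.8, 214.3], [153.6, 135.3]]
15 [[165.9, 122.5], [367.6, 122.7], [321.5, 207.2], [165.8, 133.6]]
30 [[176.5, 121.7], [364.1, 121.9], [321.2, 201.0], [176.2, 132.0]]
```

View pics/w4c.png

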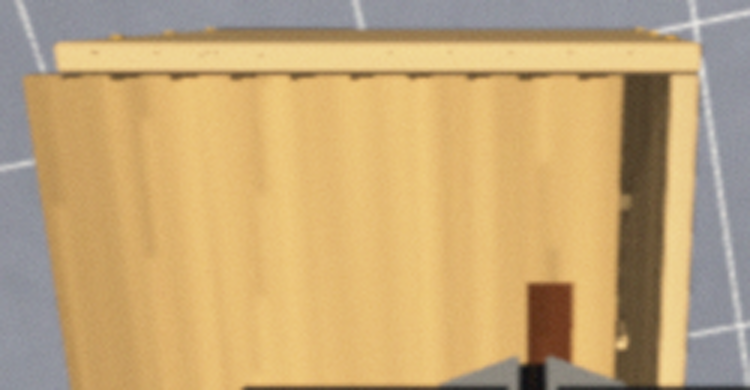

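>>> arm_command(plan=[{"tx":0.1,"ty":0,"tz":0,"wx":0,"wy":0,"wz":0,"jaw":-1},{"tx":0,"ty":0,"tz":0,"wx":0,"wy":0,"wz":0,"jaw":-1}])

```text
time: 6.4
tool_pos: [607.6, 242.0, 110.2]
tcp_rot: [-2.431, 1.571, -2.632]
contact_force: [0.8, -0.2, 0.2]
grip_width: -0.2
```

>>> arm_command(plan=[{"tx":0.1,"ty":0,"tz":0,"wx":0,"wy":0,"wz":0,"jaw":-1},{"tx":0,"ty":0,"tz":0,"wx":0,"wy":0,"wz":0,"jaw":-1}])

```text
time: 6.6
tool_pos: [607.6, 242.0, 109.2]
tcp_rot: [-2.359, 1.57, -2.56]
contact_force: [-0.2, -0.4, 0.5]
grip_width: 0.4
```

>>> arm_command(plan=[{"tx":0.1,"ty":0,"tz":0,"wx":0,"wy":0,"wz":0,"jaw":-1},{"tx":0,"ty":0,"tz":0,"wx":0,"wy":0,"wz":0,"jaw":-1}])

```text
time: 6.8
tool_pos: [607.6, 242.0, 108.2]
tcp_rot: [-2.392, 1.571, -2.593]
contact_force: [0.5, -0.2, 0.1]
grip_width: 0.3
```

>>> arm_command(plan=[{"tx":0.1,"ty":0,"tz":0,"wx":0,"wy":0,"wz":0,"jaw":-1},{"tx":0,"ty":0,"tz":0,"wx":0,"wy":0,"wz":0,"jaw":-1}])

```text
time: 7.0
tool_pos: [607.6, 242.0, 107.2]
tcp_rot: [-2.286, 1.571, -2.487]
contact_force: [-0.3, -0.5, -0.4]
grip_width: 0.5
```

>>> arm_command(plan=[{"tx":0.1,"ty":0,"tz":0,"wx":0,"wy":0,"wz":0,"jaw":-1},{"tx":0,"ty":0,"tz":0,"wx":0,"wy":0,"wz":0,"jaw":-1}])

```text
time: 7.2
tool_pos: [607.6, 242.0, 106.2]
tcp_rot: [-2.346, 1.57, -2.547]
contact_force: [0.4, 0.7, 0.1]
grip_width: 0.4
```

Run:
```python
from h import *
o,M=pose();print(o['tool_pos'],o['contact_force'],o['tau'].round(1))
w=imaging.capture('wrist');s=imaging.capture('scene')
crop(w,270,190,370,270,7,'pics/w5.png');crop(s,390,260,430,300,16,'pics/s5.png')
```

```text
[607.60754081 242.00125631 106.21209619] [0.35455399 0.72376268 0.07433796] [ -0.  -58.1 -23.7   0.1  -0.    0. ]
```

View pics/w5.png

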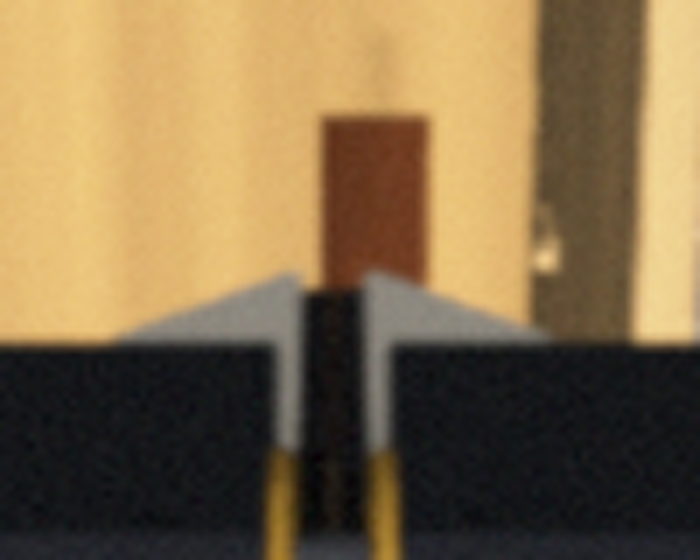

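View pics/s5.png

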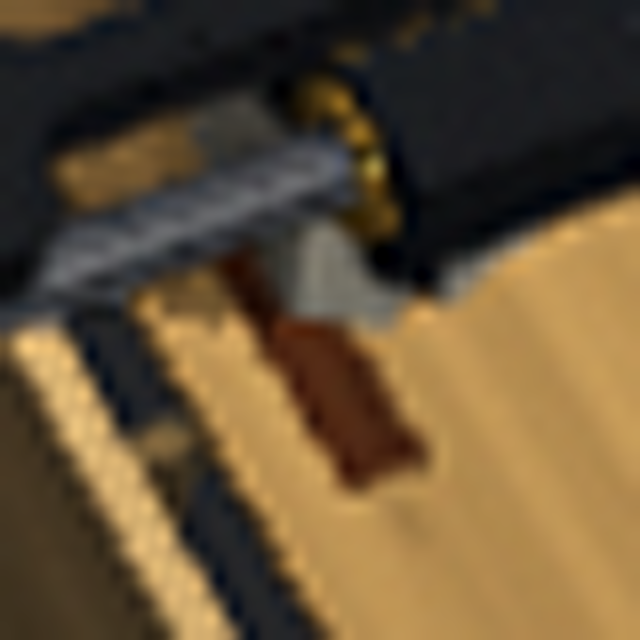

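Run:
```python
from h import *
o,M=pose();C=cam('wrist',o);S=cam('scene')
def tri(w,s):
    p,d=ray(C,*w);q,e=ray(S,*s);A=np.c_[d,-e];t=np.linalg.lstsq(A,q-p,rcond=None)[0]
    a=p+d*t[0];b=q+e*t[1];m=(a+b)/2;return M.T@(m-o['tool_pos']),np.linalg.norm(a-b)
print(tri((422,239),(415.5,276)))
print(tri((320,229),(390+300/16,260+320/16)))
print(tri((313,229),(390+390/16,260+320/16)))
cv2.imwrite('pics/s6.png',cv2.resize(imaging.capture('scene')[230:310,370:470],None,fx=8,fy=8,interpolation=cv2.INTER_CUBIC))
```

```text
(array([-95.10430664,  39.31995619,  29.91291004]), np.float64(0.04851911201465994))
(array([5.36784322, 0.69670464, 2.55888267]), np.float64(1.6582519892364913))
(array([-6.11249056,  7.17611688, -1.76075446]), np.float64(1.7267916873885019))
```

View pics/s6.png

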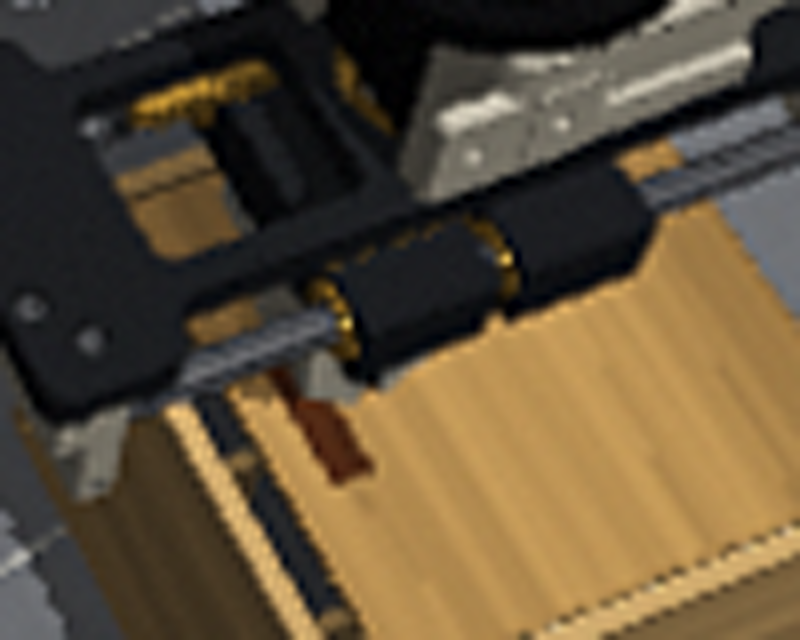

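>>> arm_command(plan=[{"tx":0.1,"ty":0,"tz":0,"wx":0,"wy":0,"wz":0,"jaw":-1},{"tx":0.1,"ty":0,"tz":0,"wx":0,"wy":0,"wz":0,"jaw":-1},{"tx":0,"ty":0,"tz":0,"wx":0,"wy":0,"wz":0,"jaw":-1}])

```text
time: 7.65
tool_pos: [607.6, 242.0, 104.1]
tcp_rot: [-2.52, 1.57, -2.721]
contact_force: [-0.2, 0.2, 0.2]
grip_width: 0.3
```

>>> arm_command(plan=[{"tx":0.1,"ty":0,"tz":0,"wx":0,"wy":0,"wz":0,"jaw":-1},{"tx":0.1,"ty":0,"tz":0,"wx":0,"wy":0,"wz":0,"jaw":-1},{"tx":0,"ty":0,"tz":0,"wx":0,"wy":0,"wz":0,"jaw":-1}])

```text
time: 7.95
tool_pos: [607.6, 242.0, 102.2]
tcp_rot: [-2.481, 1.57, -2.682]
contact_force: [0.1, 0.3, 0.3]
grip_width: 0.3
```

>>> arm_command(plan=[{"tx":0.1,"ty":0,"tz":0,"wx":0,"wy":0,"wz":0,"jaw":-1},{"tx":0.1,"ty":0,"tz":0,"wx":0,"wy":0,"wz":0,"jaw":-1},{"tx":0,"ty":0,"tz":0,"wx":0,"wy":0,"wz":0,"jaw":-1}])

```text
time: 8.25
tool_pos: [607.6, 242.0, 100.2]
tcp_rot: [-2.5, 1.57, -2.701]
contact_force: [0.2, -0.6, -0.3]
grip_width: 0.2
```

>>> arm_command(plan=[{"tx":0.1,"ty":0,"tz":0,"wx":0,"wy":0,"wz":0,"jaw":-1},{"tx":0.1,"ty":0,"tz":0,"wx":0,"wy":0,"wz":0,"jaw":-1},{"tx":0,"ty":0,"tz":0,"wx":0,"wy":0,"wz":0,"jaw":-1}])

```text
time: 8.55
tool_pos: [607.6, 242.0, 98.2]
tcp_rot: [-2.391, 1.57, -2.592]
contact_force: [-0.2, 0.1, -0.5]
grip_width: 0.5
```

Run:
```python
from h import *
o,M=pose();print(o['tool_pos'],o['contact_force'],o['moment'])
w=imaging.capture('wrist');s=imaging.capture('scene')
crop(w,140,100,390,320,3,'pics/w7.png');crop(s,370,230,470,310,8,'pics/s7.png')
```

```text
[607.5917677  242.00691294  98.18348534] [-0.20942453  0.1232181  -0.52725089] [-0.06885426 -0.07636819  0.04287535]
```

View pics/w7.png

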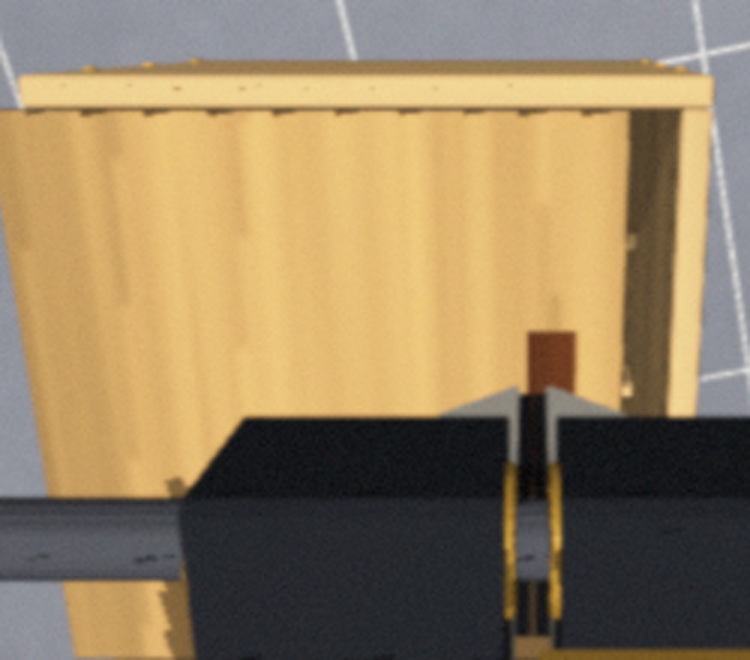

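View pics/s7.png

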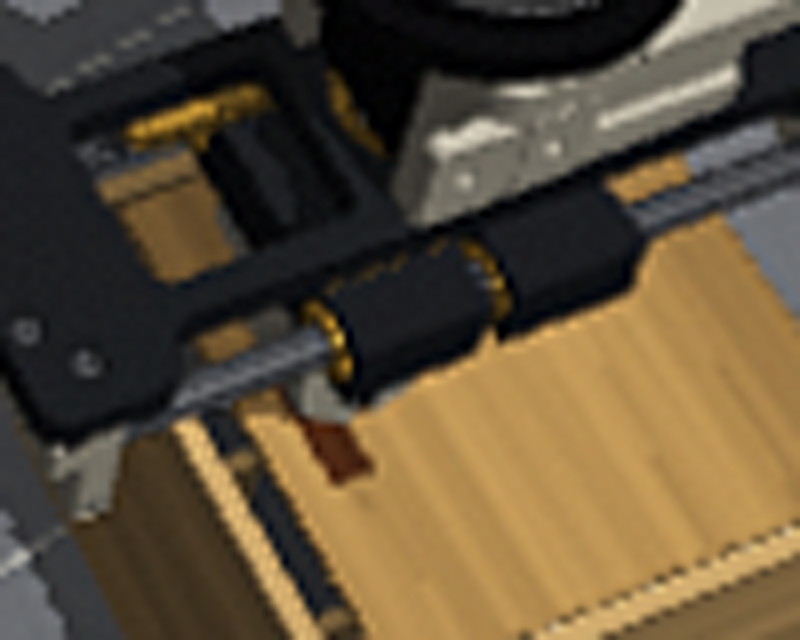

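>>> arm_command(plan=[{"tx":0.2,"ty":0,"tz":0,"wx":0,"wy":0,"wz":0,"jaw":-1},{"tx":0.2,"ty":0,"tz":0,"wx":0,"wy":0,"wz":0,"jaw":-1},{"tx":0,"ty":0,"tz":0,"wx":0,"wy":0,"wz":0,"jaw":-1}])

```text
time: 8.95
tool_pos: [607.4, 242.0, 93.9]
tcp_rot: [-2.553, 1.57, -2.754]
contact_force: [0.4, -0.1, -0.1]
grip_width: 0.5
```

>>> arm_command(plan=[{"tx":0.1,"ty":0,"tz":0,"wx":0,"wy":0,"wz":0,"jaw":-1},{"tx":0.1,"ty":0,"tz":0,"wx":0,"wy":0,"wz":0,"jaw":-1},{"tx":0,"ty":0,"tz":0,"wx":0,"wy":0,"wz":0,"jaw":-1}])

```text
time: 9.25
tool_pos: [607.6, 242.0, 92.2]
tcp_rot: [-2.299, 1.57, -2.5]
contact_force: [-0.2, -0.2, -0.3]
grip_width: 0.2
```

>>> arm_command(plan=[{"tx":0.1,"ty":0,"tz":0,"wx":0,"wy":0,"wz":0,"jaw":-1},{"tx":0.1,"ty":0,"tz":0,"wx":0,"wy":0,"wz":0,"jaw":-1},{"tx":0,"ty":0,"tz":0,"wx":0,"wy":0,"wz":0,"jaw":-1}])

```text
time: 9.55
tool_pos: [607.6, 242.0, 90.2]
tcp_rot: [-2.423, 1.57, -2.624]
contact_force: [0.1, -0.1, -0.6]
grip_width: 0.7
```

>>> arm_command(plan=[{"tx":0.1,"ty":0,"tz":0,"wx":0,"wy":0,"wz":0,"jaw":-1},{"tx":0.1,"ty":0,"tz":0,"wx":0,"wy":0,"wz":0,"jaw":-1},{"tx":0,"ty":0,"tz":0,"wx":0,"wy":0,"wz":0,"jaw":-1}])

```text
time: 9.85
tool_pos: [607.6, 242.0, 88.2]
tcp_rot: [-2.453, 1.57, -2.654]
contact_force: [0.4, -0.2, -0.9]
grip_width: 0.3
```

>>> arm_command(plan=[{"tx":0.1,"ty":0,"tz":0,"wx":0,"wy":0,"wz":0,"jaw":-1},{"tx":0,"ty":0,"tz":0,"wx":0,"wy":0,"wz":0,"jaw":-1}])

```text
time: 10.05
tool_pos: [607.6, 242.0, 87.2]
tcp_rot: [-2.305, 1.571, -2.506]
contact_force: [-0.5, 0.4, -0.3]
grip_width: 0.1
```

Run:
```python
from h import *
o,M=pose();print(o['tool_pos'],o['contact_force'],o['moment'])
w=imaging.capture('wrist');s=imaging.capture('scene');cv2.imwrite('pics/w8f.png',w)
crop(w,140,100,390,320,3,'pics/w8.png');crop(s,390,250,440,300,14,'pics/s8.png')
```

```text
[607.62661182 242.02939743  87.24222762] [-0.51958299  0.40475927 -0.27667403] [ 0.0088699  -0.08035488 -0.06653226]
```

View pics/w8.png

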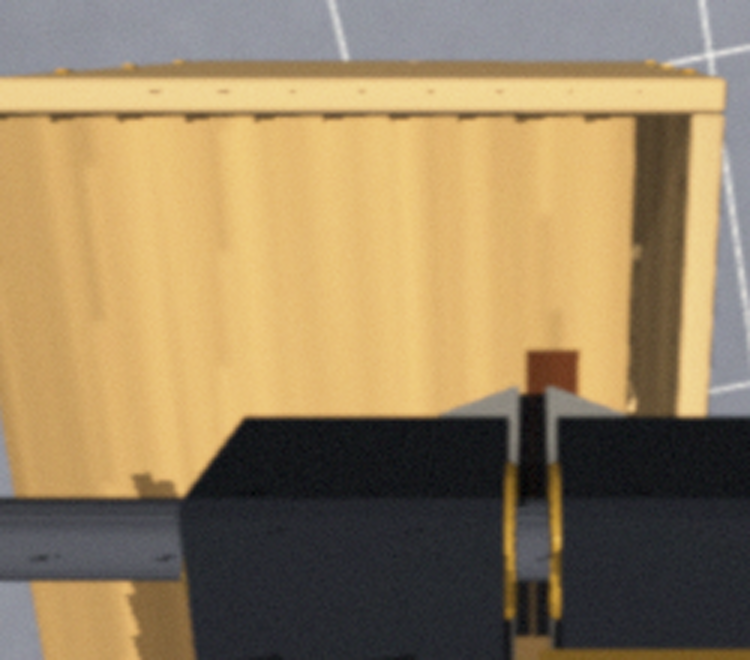

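View pics/s8.png

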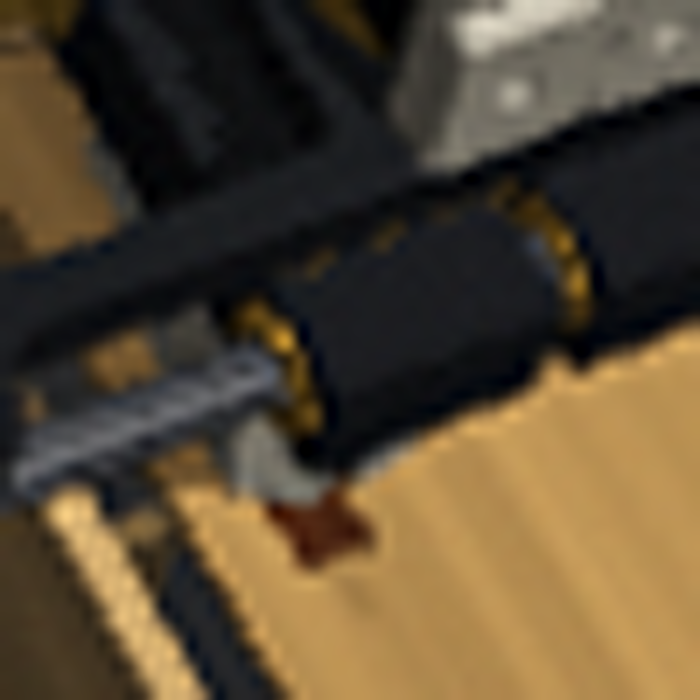

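>>> arm_command(plan=[{"tx":0.1,"ty":0,"tz":0,"wx":0,"wy":0,"wz":0,"jaw":-1},{"tx":0.1,"ty":0,"tz":0,"wx":0,"wy":0,"wz":0,"jaw":-1},{"tx":0,"ty":0,"tz":0,"wx":0,"wy":0,"wz":0,"jaw":-1}])

```text
time: 10.45
tool_pos: [608.0, 242.0, 86.0]
tcp_rot: [0.2, 1.57, -0.001]
contact_force: [-1.0, -0.1, 3.5]
grip_width: 0.4
```

>>> arm_command(plan=[{"tx":0.1,"ty":0,"tz":0,"wx":0,"wy":0,"wz":0,"jaw":-1},{"tx":0.1,"ty":0,"tz":0,"wx":0,"wy":0,"wz":0,"jaw":-1},{"tx":0,"ty":0,"tz":0,"wx":0,"wy":0,"wz":0,"jaw":-1}])

```text
time: 10.75
tool_pos: [609.2, 241.9, 85.8]
tcp_rot: [0.252, 1.566, 0.05]
contact_force: [-2.2, -2.5, 11.4]
grip_width: 0.5
```

>>> arm_command(plan=[{"tx":0.1,"ty":0,"tz":0,"wx":0,"wy":0,"wz":0,"jaw":-1},{"tx":0.1,"ty":0,"tz":0,"wx":0,"wy":0,"wz":0,"jaw":-1},{"tx":0,"ty":0,"tz":0,"wx":0,"wy":0,"wz":0,"jaw":-1}])

```text
time: 11.05
tool_pos: [610.3, 241.7, 85.7]
tcp_rot: [0.254, 1.563, 0.053]
contact_force: [-1.5, -4.8, 18.9]
grip_width: 0.3
```

>>> arm_command(plan=[{"tx":0,"ty":0,"tz":-0.4,"wx":0,"wy":0,"wz":0,"jaw":-1},{"tx":0,"ty":0,"tz":-0.7,"wx":0,"wy":0,"wz":0,"jaw":-1},{"tx":0,"ty":0,"tz":-0.7,"wx":0,"wy":0,"wz":0,"jaw":-1},{"tx":0,"ty":0,"tz":-0.7,"wx":0,"wy":0,"wz":0,"jaw":-1}])

```text
time: 11.45
tool_pos: [586.2, 246.6, 85.7]
tcp_rot: [0.257, 1.562, 0.056]
contact_force: [0.8, -4.8, 19.4]
grip_width: 0.4
```

Run:
```python
from h import *
o,M=pose();print(o['tool_pos'],o['contact_force'],o['moment'])
w=imaging.capture('wrist');cv2.imwrite('pics/w9.png',w)
```

```text
[586.22455395 246.62769767  85.65791147] [ 0.79959022 -4.80853442 19.35803813] [-0.88551112 -0.1497284  -0.01648341]
```

View pics/w9.png

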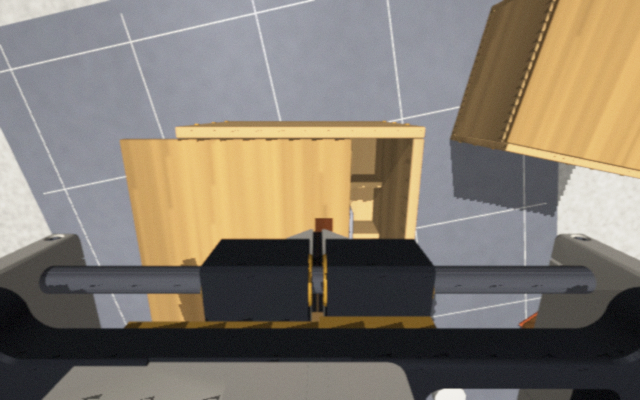

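>>> arm_command(plan=[{"tx":0,"ty":0,"tz":-0.8,"wx":0,"wy":0,"wz":0,"jaw":-1},{"tx":0,"ty":0,"tz":-0.8,"wx":0,"wy":0,"wz":0,"jaw":-1},{"tx":0,"ty":0,"tz":-0.8,"wx":0,"wy":0,"wz":0,"jaw":-1},{"tx":0,"ty":0,"tz":-0.8,"wx":0,"wy":0,"wz":0,"jaw":-1},{"tx":0,"ty":0,"tz":-0.8,"wx":0,"wy":0,"wz":0,"jaw":-1},{"tx":0,"ty":0,"tz":-0.8,"wx":0,"wy":0,"wz":0,"jaw":-1},{"tx":0,"ty":0,"tz":-0.8,"wx":0,"wy":0,"wz":0,"jaw":-1},{"tx":0,"ty":0,"tz":-0.8,"wx":0,"wy":0,"wz":0,"jaw":-1},{"tx":0,"ty":0,"tz":-0.8,"wx":0,"wy":0,"wz":0,"jaw":-1}])

```text
time: 12.4
tool_pos: [515.7, 261.1, 85.6]
tcp_rot: [0.269, 1.562, 0.068]
contact_force: [-0.2, -6.5, 22.3]
grip_width: 0.6
```

Run:
```python
from h import *
o,M=pose();print(o['tool_pos'],o['contact_force'],o['moment'])
w=imaging.capture('wrist');cv2.imwrite('pics/w10.png',w)
```

```text
[515.73130446 261.05365774  85.58210794] [-0.19102028 -6.51055796 22.32843143] [-1.15661455 -0.13747507 -0.05832795]
```

View pics/w10.png

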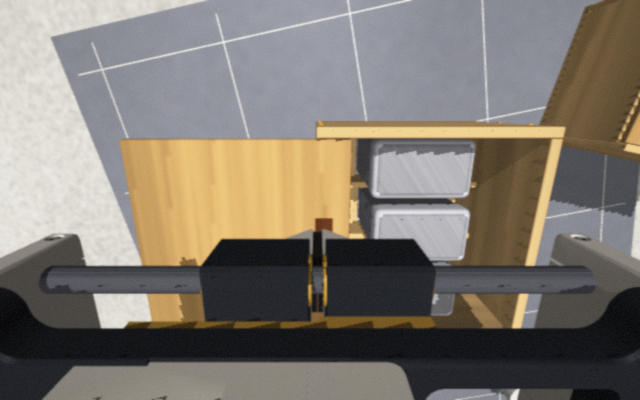

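>>> arm_command(plan=[{"tx":0,"ty":0,"tz":-0.6,"wx":0,"wy":0,"wz":0,"jaw":-1},{"tx":0,"ty":0,"tz":-0.6,"wx":0,"wy":0,"wz":0,"jaw":-1},{"tx":0,"ty":0,"tz":-0.4,"wx":0,"wy":0,"wz":0,"jaw":-1},{"tx":0,"ty":0,"tz":-0.3,"wx":0,"wy":0,"wz":0,"jaw":-1},{"tx":0,"ty":0,"tz":-0.2,"wx":0,"wy":0,"wz":0,"jaw":-1}])

```text
time: 12.95
tool_pos: [498.2, 265.5, 85.7]
tcp_rot: [0.323, 1.556, 0.122]
contact_force: [9.4, -5.1, 16.5]
grip_width: 0.2
```

Run:
```python
from h import *
o,M=pose();print(o['tool_pos'],o['contact_force'],o['moment'])
w=imaging.capture('wrist');cv2.imwrite('pics/w11.png',w)
```

```text
[498.20221865 265.50574368  85.69179471] [ 9.39029219 -5.05044702 16.45210139] [-1.01914387 -1.85757125 -0.08765   ]
```

View pics/w11.png

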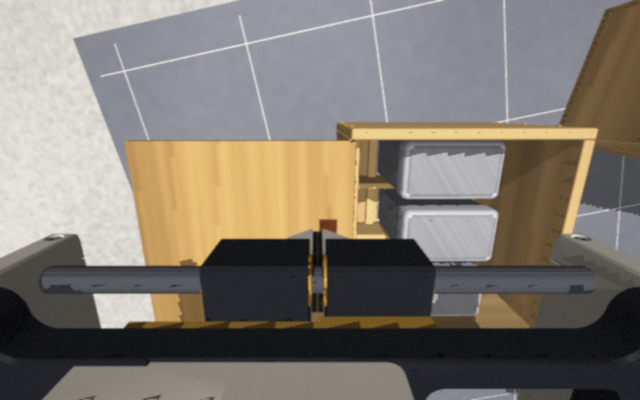

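>>> arm_command(plan=[{"tx":-1,"ty":0,"tz":0,"wx":0,"wy":0,"wz":0,"jaw":-1},{"tx":-3,"ty":0,"tz":0,"wx":0,"wy":0,"wz":0,"jaw":-0.5},{"tx":-3,"ty":0,"tz":0,"wx":0,"wy":0,"wz":0,"jaw":0},{"tx":0,"ty":-4,"tz":3.5,"wx":0,"wy":0,"wz":0,"jaw":0.5},{"tx":0,"ty":-4,"tz":3.5,"wx":0,"wy":0,"wz":0,"jaw":0.5},{"tx":0,"ty":0,"tz":0,"wx":0,"wy":0,"wz":0,"jaw":0.5}])

```text
time: 13.6
tool_pos: [543.8, 174.2, 151.3]
tcp_rot: [-0.846, 1.569, -1.052]
contact_force: [-0.1, 0.9, -0.7]
grip_width: 35.9
```

Run:
```python
from h import *
import pickle
goto([578,248,140],-.201)
o,M=pose();pickle.dump(o,open('w12.pkl','wb'))
w=imaging.capture('wrist');cv2.imwrite('pics/w12.png',w)
```

```text
t 13.6 pos [543.8 174.2 151.3] jawang -0.206 down err [ 0.0009 -0.0015  0.    ] F [-0.12  0.89 -0.67] w 35.9 q [ 0.18  0.48  1.48 -0.    1.18  0.38]
shift now-axes cm [1.13 7.92 1.84] shift final-axes cm [1.13 7.91 1.88] rotvec [-0.005  0.001  0.001]
```

View pics/w12.png

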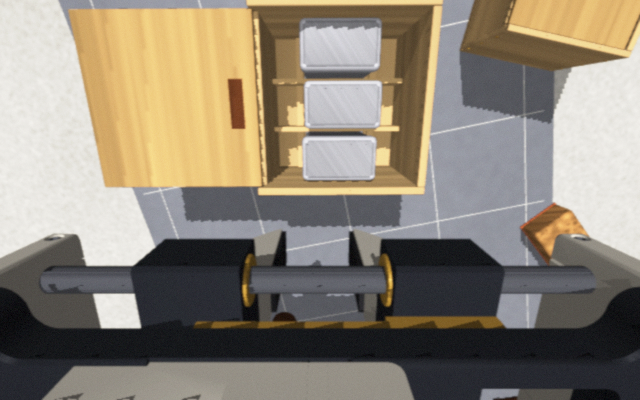

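Run:
```python
from h import *
im=cv2.imread('pics/w12.png');crop(im,240,0,450,200,3.8,'pics/w12c.png')
```

```text
(no output)
```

View pics/w12c.png

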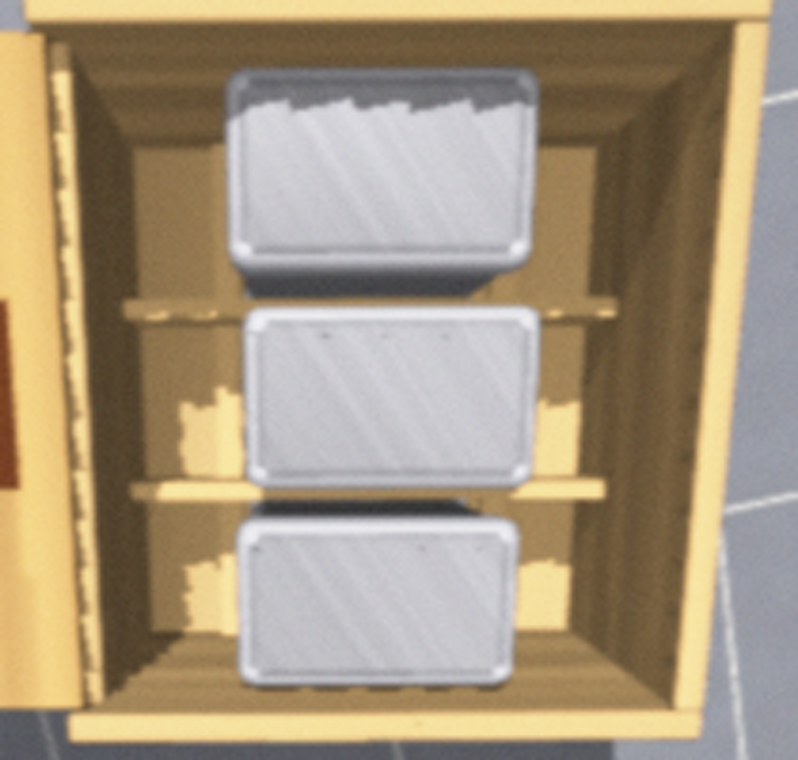

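```bash
cat > m12.py <<'E'
from h import *
import pickle
C=cam('wrist',pickle.load(open('w12.pkl','rb')))
k=3.8
def P(u,v,z): return plane(C,(u+.5)/k-.5+240,(v+.5)/k-.5,z)
b=np.array([578,248.]);a=-.201;Rm=np.array([[np.cos(a),np.sin(a)],[-np.sin(a),np.cos(a)]])
loc=lambda p:(Rm@(p[:2]-b)).round(1)
for n,c in dict(C=[(227,70),(537,70),(529,268),(232,268)],B=[(246,308),(540,308),(534,487),(248,487)],A=[(240,518),(518,518),(514,687),(238,687)]).items():
    q=np.array([P(*x,88) for x in c]);print(n,q.mean(0).round(1),loc(q.mean(0)),[loc(x).tolist() for x in q])
for x in [(700,738),(70,740),(770,20),(25,20)]: print(loc(P(*x,103)))
E
python3 m12.py
```

```text
C [584.9 287.5  88. ] [-1.1 40.1] [[-29.8, 57.0], [27.2, 56.8], [27.5, 23.1], [-29.5, 23.3]]
B [579.5 246.8  88. ] [ 1.7 -0.9] [[-26.9, 16.1], [30.1, 15.9], [30.7, -17.9], [-27.0, -17.7]]
A [569.2 207.4  88. ] [ -0.5 -41.6] [[-28.8, -23.8], [27.8, -24.1], [28.8, -59.3], [-29.8, -59.1]]
[ 63.7 -66.6]
[-63.1 -66.4]
[63.6 60.3]
[-63.2  60.7]
```

Run:
```python
from h import *
goto([569.2,207.4,35],-.201)
```

```text
t 13.65 pos [542.3 176.4 151.1] jawang -0.205 down err [-0.0009 -0.0003  0.    ] F [0.11 0.17 0.31] w 39.7 q [ 0.18  0.48  1.49 -0.    1.18  0.39]
shift now-axes cm [11.6   3.59  2.01] shift final-axes cm [11.61  3.58  2.02] rotvec [-0.004 -0.001  0.   ]
```

>>> arm_command(plan=[{"tx":0,"ty":1.8,"tz":1.0,"wx":0,"wy":0,"wz":0,"jaw":0.5},{"tx":0,"ty":1.78,"tz":1.0,"wx":-0.004,"wy":0,"wz":0,"jaw":0.5},{"tx":2,"ty":0,"tz":0,"wx":0,"wy":0,"wz":0,"jaw":0.5},{"tx":0,"ty":0,"tz":0,"wx":0,"wy":0,"wz":0,"jaw":0.5},{"tx":0,"ty":0,"tz":0,"wx":0,"wy":0,"wz":0,"jaw":0.5}])

```text
time: 14.15
tool_pos: [567.2, 210.4, 131.0]
tcp_rot: [-2.776, 1.568, -2.972]
contact_force: [-0.5, -0.1, 0.8]
grip_width: 68.6
```

Run:
```python
from h import *
goto([569.2,207.4,35],-.201)
w=imaging.capture('wrist');cv2.imwrite('pics/w13.png',w)
```

```text
t 14.15 pos [567.2 210.4 131. ] jawang -0.196 down err [-0.0023 -0.0004  0.    ] F [-0.54 -0.06  0.77] w 68.6 q [0.23 0.56 1.41 0.   1.18 0.42]
shift now-axes cm [ 9.6  -0.25  0.28] shift final-axes cm [ 9.6  -0.26  0.26] rotvec [ 0.005 -0.002  0.001]
```

View pics/w13.png

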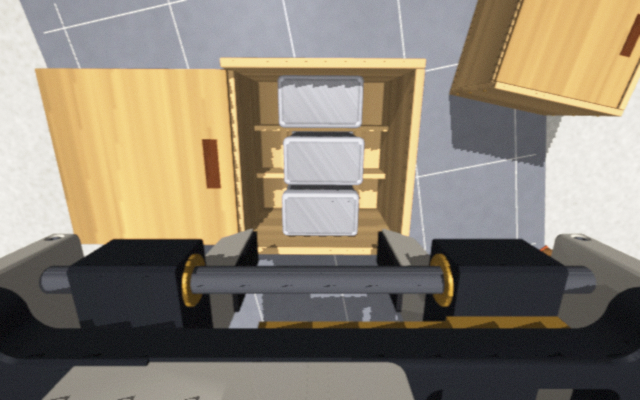

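Run:
```python
from h import *
import pickle
pickle.dump(readout.get_obs(),open('w13.pkl','wb'))
im=cv2.imread('pics/w13.png');crop(im,215,50,435,260,3.6,'pics/w13c.png')
```

```text
(no output)
```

View pics/w13c.png

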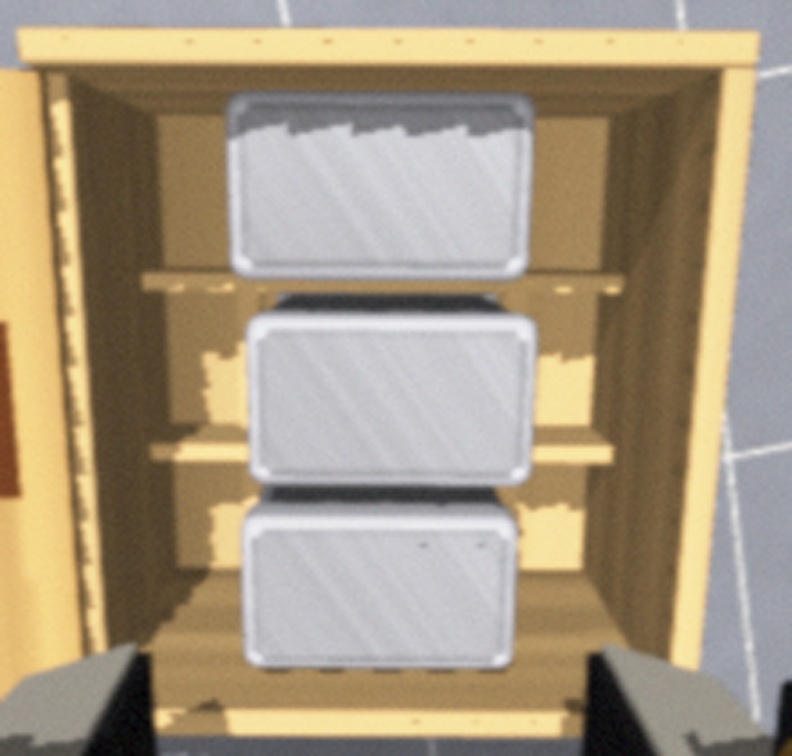

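```bash
cat > m13.py <<'E'
from h import *
import pickle
o=pickle.load(open('w13.pkl','rb'));C=cam('wrist',o);print(o['tool_pos'])
k=3.6
def P(u,v,z): return plane(C,(u+.5)/k-.5+215,(v+.5)/k-.5+50,z)
b=np.array([578,248.]);a=-.201;Rm=np.array([[np.cos(a),np.sin(a)],[-np.sin(a),np.cos(a)]])
loc=lambda p:(Rm@(p[:2]-b)).round(1)
for n,c in dict(C=[(228,94),(535,94),(528,278),(231,278)],B=[(247,315),(537,315),(533,486),(249,486)],A=[(244,508),(517,508),(513,668),(244,668)]).items():
    q=np.array([P(*x,88) for x in c]);print(n,q.mean(0).round(1),loc(q.mean(0)),[loc(x).tolist() for x in q])
for x in [(20,28),(760,32),(700,670)]: print(loc(P(*x,103)))
E
python3 m13.py
```

```text
[567.71954925 210.31344069 131.67157533]
C [586.1 288.1  88. ] [-0.1 40.9] [[-28.7, 57.5], [28.6, 57.8], [28.9, 24.3], [-29.1, 24.0]]
B [580.4 247.2  88. ] [ 2.5 -0.3] [[-26.2, 16.9], [31.0, 17.2], [31.9, -17.4], [-26.7, -17.8]]
A [570.4 208.5  88. ] [  0.4 -40.2] [[-27.8, -22.4], [28.8, -22.1], [29.5, -57.9], [-28.8, -58.3]]
[-62.1  66.2]
[64.5 66.3]
[ 65.  -51.7]
```

>>> arm_command(plan=[{"tx":1.5,"ty":-0.18,"tz":0.26,"wx":0.004,"wy":0,"wz":0,"jaw":0.52},{"tx":2,"ty":0,"tz":0,"wx":0,"wy":0,"wz":0,"jaw":0.52},{"tx":1.5,"ty":0,"tz":0,"wx":0,"wy":0,"wz":0,"jaw":0.52},{"tx":0,"ty":0,"tz":0,"wx":0,"wy":0,"wz":0,"jaw":0.52},{"tx":0,"ty":0,"tz":0,"wx":0,"wy":0,"wz":0,"jaw":0.52}])

```text
time: 14.7
tool_pos: [570.8, 207.6, 82.4]
tcp_rot: [0.407, 1.57, 0.206]
contact_force: [0.0, 0.5, -0.4]
grip_width: 70.1
```

Run:
```python
from h import *
goto([570,208,35],-.201)
w=imaging.capture('wrist');crop(w,180,150,460,330,2.8,'pics/w14.png')
s=imaging.capture('scene');crop(s,340,180,500,330,5,'pics/s14.png')
goto([570,208,35],-.201)
```

```text
t 14.7 pos [570.8 207.6  82.4] jawang -0.201 down err [0.0009 0.0002 0.    ] F [ 0.03  0.52 -0.43] w 70.1 q [ 0.22  0.61  1.46 -0.    1.07  0.42]
shift now-axes cm [ 4.74  0.02 -0.09] shift final-axes cm [ 4.74  0.02 -0.09] rotvec [-0.     0.001 -0.   ]
t 14.8 pos [571.3 207.7  82.9] jawang -0.201 down err [0.0023 0.0005 0.    ] F [-0.08  0.1   0.31] w 69.8 q [ 0.22  0.61  1.46 -0.    1.07  0.42]
shift now-axes cm [ 4.79 -0.   -0.14] shift final-axes cm [ 4.79  0.   -0.13] rotvec [-0.     0.002 -0.001]
```

View pics/w14.png

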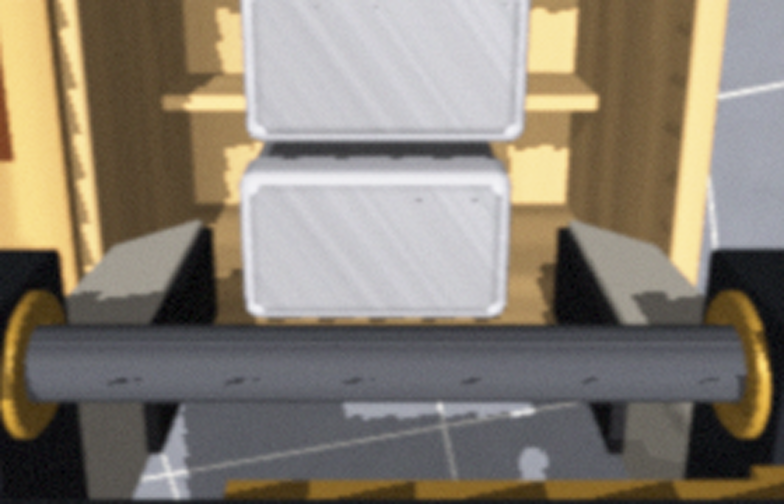

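View pics/s14.png

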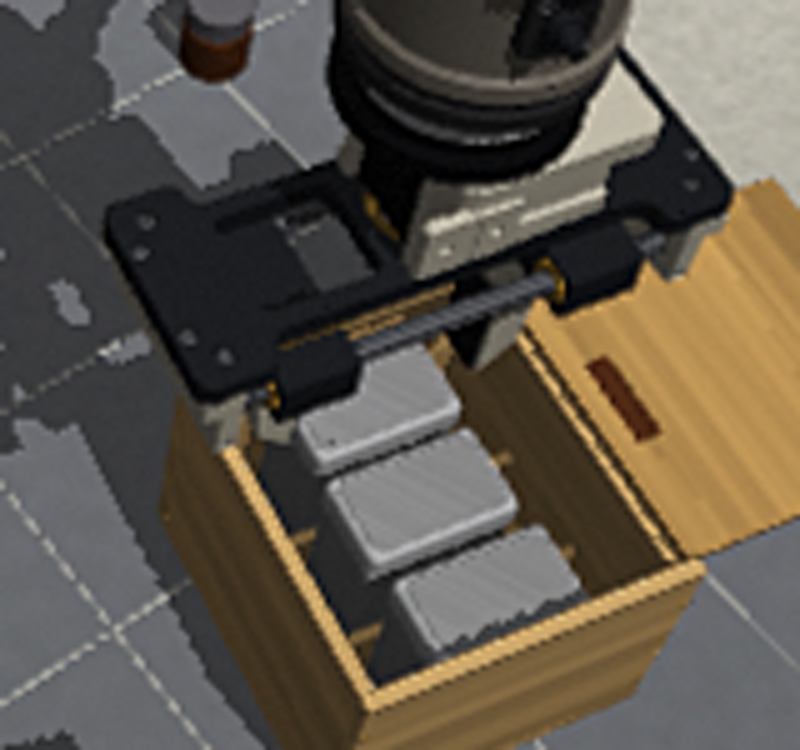

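>>> arm_command(plan=[{"tx":0.5,"ty":0,"tz":-0.18,"wx":0,"wy":0,"wz":0,"jaw":0.52},{"tx":1,"ty":0,"tz":0,"wx":0,"wy":0,"wz":0,"jaw":0.52},{"tx":1,"ty":0,"tz":0,"wx":0,"wy":0,"wz":0,"jaw":0.52}])

```text
time: 15.1
tool_pos: [568.6, 207.9, 55.8]
tcp_rot: [-0.058, 1.571, -0.259]
contact_force: [-0.1, -0.7, -0.8]
grip_width: 69.8
```

>>> arm_command(plan=[{"tx":0.8,"ty":0,"tz":0,"wx":0,"wy":0,"wz":0,"jaw":0.52},{"tx":0.8,"ty":0,"tz":0,"wx":0,"wy":0,"wz":0,"jaw":0.52},{"tx":0.5,"ty":0,"tz":0,"wx":0,"wy":0,"wz":0,"jaw":0.52},{"tx":0,"ty":0,"tz":0,"wx":0,"wy":0,"wz":0,"jaw":0.52}])

```text
time: 15.5
tool_pos: [568.2, 207.7, 34.3]
tcp_rot: [-2.662, 1.569, -2.863]
contact_force: [-0.2, 0.2, -0.0]
grip_width: 70.1
```

>>> arm_command(plan=[{"tx":0,"ty":0,"tz":0,"wx":0,"wy":0,"wz":0,"jaw":0},{"tx":0,"ty":0,"tz":0,"wx":0,"wy":0,"wz":0,"jaw":0},{"tx":0,"ty":0,"tz":0,"wx":0,"wy":0,"wz":0,"jaw":0}])

```text
time: 15.8
tool_pos: [569.0, 207.9, 35.8]
tcp_rot: [0.307, 1.57, 0.106]
contact_force: [0.8, -0.2, -0.4]
grip_width: 57.9
```

Run:
```python
from h import *
goto([570,208,35],-.201)
```

```text
t 15.8 pos [569.  207.9  35.8] jawang -0.201 down err [0.0008 0.0001 0.    ] F [ 0.83 -0.2  -0.39] w 57.9 q [ 0.22  0.67  1.5  -0.    0.97  0.43]
shift now-axes cm [0.08 0.03 0.1 ] shift final-axes cm [0.08 0.03 0.1 ] rotvec [ 0.     0.001 -0.   ]
```

>>> arm_command(plan=[{"tx":0,"ty":0,"tz":0,"wx":0,"wy":0,"wz":0,"jaw":-0.5},{"tx":-0.3,"ty":0,"tz":0,"wx":0,"wy":0,"wz":0,"jaw":-0.5},{"tx":-0.5,"ty":0,"tz":0,"wx":0,"wy":0,"wz":0,"jaw":-0.5},{"tx":-0.5,"ty":0,"tz":0,"wx":0,"wy":0,"wz":0,"jaw":-0.5},{"tx":0,"ty":0,"tz":0,"wx":0,"wy":0,"wz":0,"jaw":-0.5},{"tx":0,"ty":0,"tz":0,"wx":0,"wy":0,"wz":0,"jaw":-0.5},{"tx":0,"ty":0,"tz":0,"wx":0,"wy":0,"wz":0,"jaw":-0.5}])

```text
time: 16.5
tool_pos: [568.6, 207.8, 48.3]
tcp_rot: [-2.442, 1.57, -2.643]
contact_force: [-0.1, 0.1, -1.6]
grip_width: 58.0
```

>>> arm_command(plan=[{"tx":0,"ty":0,"tz":0,"wx":0,"wy":0,"wz":0,"jaw":-0.5}])

```text
time: 16.6
tool_pos: [568.6, 207.8, 48.1]
tcp_rot: [-2.512, 1.57, -2.713]
contact_force: [-0.3, -0.5, -0.8]
grip_width: 57.7
```

>>> arm_command(plan=[{"tx":0,"ty":0,"tz":0,"wx":0,"wy":0,"wz":0,"jaw":-0.5}])

```text
time: 16.7
tool_pos: [568.6, 207.8, 48.2]
tcp_rot: [-2.451, 1.57, -2.652]
contact_force: [0.6, -0.9, -1.3]
grip_width: 57.6
```

>>> arm_command(plan=[{"tx":0.5,"ty":0,"tz":0,"wx":0,"wy":0,"wz":0,"jaw":-0.5},{"tx":0.4,"ty":0,"tz":0,"wx":0,"wy":0,"wz":0,"jaw":-0.5},{"tx":0.3,"ty":0,"tz":0,"wx":0,"wy":0,"wz":0,"jaw":-0.5},{"tx":0.1,"ty":0,"tz":0,"wx":0,"wy":0,"wz":0,"jaw":-0.5},{"tx":0,"ty":0,"tz":0,"wx":0,"wy":0,"wz":0,"jaw":-0.5},{"tx":0,"ty":0,"tz":0,"wx":0,"wy":0,"wz":0,"jaw":-0.5}])

```text
time: 17.3
tool_pos: [568.4, 207.8, 35.8]
tcp_rot: [-2.555, 1.57, -2.756]
contact_force: [-2.7, -1.0, 5.3]
grip_width: 58.1
```

>>> arm_command(plan=[{"tx":0,"ty":0,"tz":0,"wx":0,"wy":0,"wz":0,"jaw":0.52},{"tx":0,"ty":0,"tz":0,"wx":0,"wy":0,"wz":0,"jaw":0.52},{"tx":0,"ty":0,"tz":0,"wx":0,"wy":0,"wz":0,"jaw":0.52}])

```text
time: 17.6
tool_pos: [568.9, 207.9, 35.2]
tcp_rot: [-0.097, 1.571, -0.298]
contact_force: [0.7, -0.5, 0.2]
grip_width: 69.4
```

>>> arm_command(plan=[{"tx":-1,"ty":0,"tz":0,"wx":0,"wy":0,"wz":0,"jaw":0.52},{"tx":-2,"ty":0,"tz":0,"wx":0,"wy":0,"wz":0,"jaw":0.52},{"tx":-2,"ty":0,"tz":0,"wx":0,"wy":0,"wz":0,"jaw":0.52},{"tx":0,"ty":2.06,"tz":0.26,"wx":0,"wy":0,"wz":0,"jaw":0.52},{"tx":0,"ty":2,"tz":0,"wx":0,"wy":0,"wz":0,"jaw":0.52},{"tx":0,"ty":0,"tz":0,"wx":0,"wy":0,"wz":0,"jaw":0.52},{"tx":0,"ty":0,"tz":0,"wx":0,"wy":0,"wz":0,"jaw":0.52}])

```text
time: 18.3
tool_pos: [579.2, 247.1, 85.6]
tcp_rot: [-1.242, 1.57, -1.442]
contact_force: [0.6, -0.6, -0.9]
grip_width: 69.9
```

Run:
```python
from h import *
goto([580,247,35],-.201)
w=imaging.capture('wrist');crop(w,180,100,460,330,2.8,'pics/w15.png')
s=imaging.capture('scene');crop(s,340,180,500,330,5,'pics/s15.png')
goto([580,247,35],-.201)
```

```text
t 18.3 pos [579.2 247.1  85.6] jawang -0.2 down err [ 0.0001 -0.0004  0.    ] F [ 0.63 -0.63 -0.93] w 69.9 q [ 0.28  0.65  1.38 -0.    1.12  0.48]
shift now-axes cm [5.06 0.01 0.08] shift final-axes cm [5.06 0.   0.08] rotvec [0.001 0.    0.   ]
t 18.4 pos [579.2 246.4  85.4] jawang -0.201 down err [-0.0004 -0.0005  0.    ] F [-0.48  0.9   0.42] w 69.5 q [ 0.28  0.65  1.38 -0.    1.12  0.48]
shift now-axes cm [5.04 0.07 0.07] shift final-axes cm [5.04 0.07 0.07] rotvec [-0.    -0.     0.001]
```

View pics/w15.png

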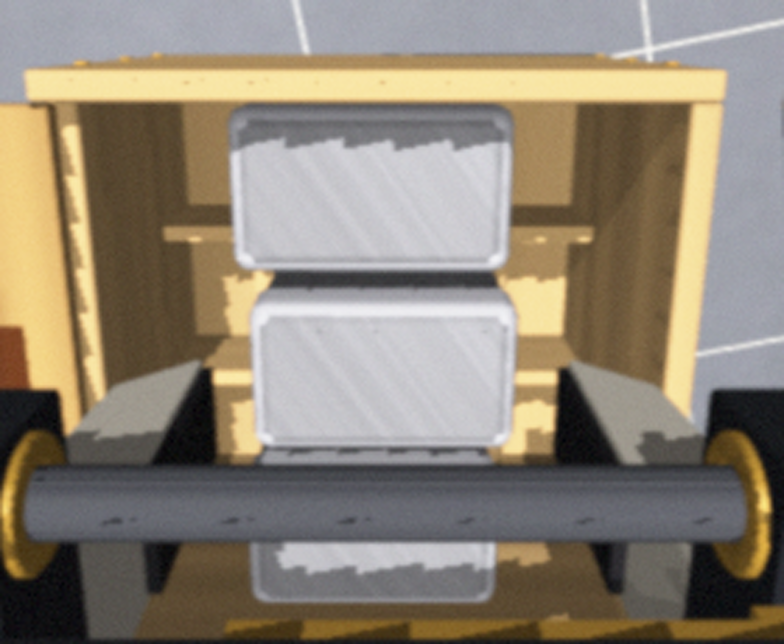

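View pics/s15.png

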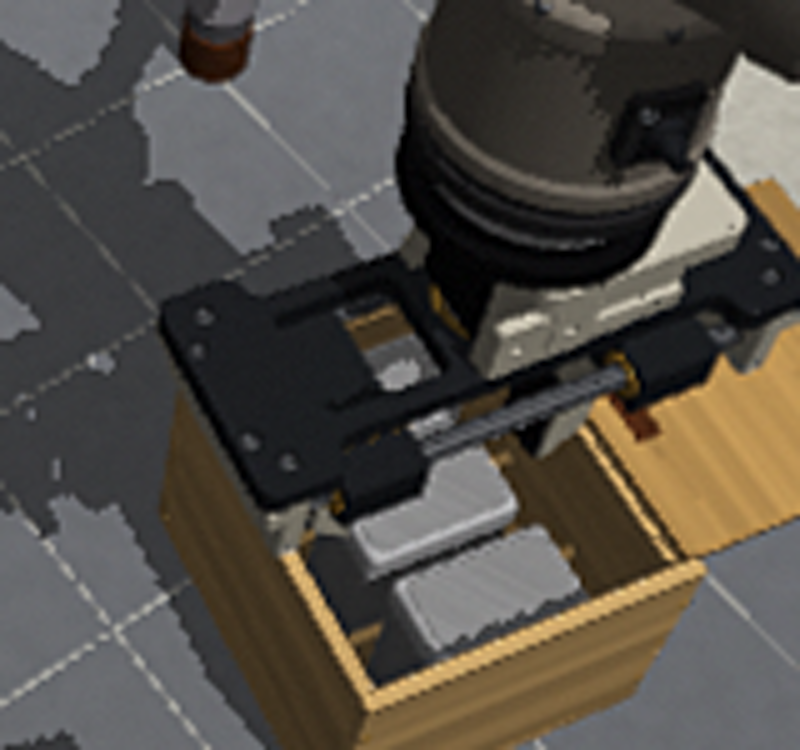

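>>> arm_command(plan=[{"tx":0.7,"ty":0,"tz":0,"wx":0,"wy":0,"wz":0,"jaw":0.52},{"tx":1.1,"ty":0,"tz":0,"wx":0,"wy":0,"wz":0,"jaw":0.52},{"tx":1.1,"ty":0,"tz":0,"wx":0,"wy":0,"wz":0,"jaw":0.52}])

```text
time: 18.7
tool_pos: [579.1, 246.6, 55.2]
tcp_rot: [-2.464, 1.57, -2.665]
contact_force: [-0.2, -0.0, 0.3]
grip_width: 69.6
```

>>> arm_command(plan=[{"tx":0.9,"ty":0,"tz":0,"wx":0,"wy":0,"wz":0,"jaw":0.52},{"tx":0.8,"ty":0,"tz":0,"wx":0,"wy":0,"wz":0,"jaw":0.52},{"tx":0.4,"ty":0,"tz":0,"wx":0,"wy":0,"wz":0,"jaw":0.52},{"tx":0,"ty":0,"tz":0,"wx":0,"wy":0,"wz":0,"jaw":0},{"tx":0,"ty":0,"tz":0,"wx":0,"wy":0,"wz":0,"jaw":-0.5},{"tx":0,"ty":0,"tz":0,"wx":0,"wy":0,"wz":0,"jaw":-0.5},{"tx":0,"ty":0,"tz":0,"wx":0,"wy":0,"wz":0,"jaw":-0.5}])

```text
time: 19.4
tool_pos: [579.4, 247.2, 35.6]
tcp_rot: [0.338, 1.57, 0.137]
contact_force: [-0.2, 0.3, -1.6]
grip_width: 57.5
```

>>> arm_command(plan=[{"tx":-0.3,"ty":0,"tz":0,"wx":0,"wy":0,"wz":0,"jaw":-0.5},{"tx":-0.5,"ty":0,"tz":0,"wx":0,"wy":0,"wz":0,"jaw":-0.5},{"tx":-0.5,"ty":0,"tz":0,"wx":0,"wy":0,"wz":0,"jaw":-0.5},{"tx":0,"ty":0,"tz":0,"wx":0,"wy":0,"wz":0,"jaw":-0.5},{"tx":0,"ty":0,"tz":0,"wx":0,"wy":0,"wz":0,"jaw":-0.5},{"tx":0,"ty":0,"tz":0,"wx":0,"wy":0,"wz":0,"jaw":-0.5}])

```text
time: 20.0
tool_pos: [579.2, 247.1, 48.2]
tcp_rot: [-2.341, 1.57, -2.542]
contact_force: [-1.0, -0.1, -5.3]
grip_width: 57.8
```

>>> arm_command(plan=[{"tx":0,"ty":0,"tz":0,"wx":0,"wy":0,"wz":0,"jaw":-0.5}])

```text
time: 20.1
tool_pos: [579.2, 247.1, 48.1]
tcp_rot: [-2.507, 1.57, -2.708]
contact_force: [0.1, 0.5, -5.1]
grip_width: 58.3
```

>>> arm_command(plan=[{"tx":0,"ty":0,"tz":0,"wx":0,"wy":0,"wz":0,"jaw":-0.5}])

```text
time: 20.2
tool_pos: [579.3, 247.1, 48.2]
tcp_rot: [-2.382, 1.57, -2.583]
contact_force: [0.3, -0.9, -4.9]
grip_width: 58.1
```

>>> arm_command(plan=[{"tx":-0.7,"ty":0,"tz":0,"wx":0,"wy":0,"wz":0,"jaw":-0.5},{"tx":-1.2,"ty":0,"tz":0,"wx":0,"wy":0,"wz":0,"jaw":-0.5},{"tx":-1.7,"ty":0,"tz":0,"wx":0,"wy":0,"wz":0,"jaw":-0.5},{"tx":-1.9,"ty":0,"tz":0,"wx":0,"wy":0,"wz":0,"jaw":-0.5},{"tx":-1.9,"ty":0,"tz":0,"wx":0,"wy":0,"wz":0,"jaw":-0.5},{"tx":-1.7,"ty":0,"tz":0,"wx":0,"wy":0,"wz":0,"jaw":-0.5},{"tx":-1.1,"ty":0,"tz":0,"wx":0,"wy":0,"wz":0,"jaw":-0.5},{"tx":0,"ty":0,"tz":0,"wx":0,"wy":0,"wz":0,"jaw":-0.5}])

```text
time: 21.0
tool_pos: [580.5, 247.5, 153.0]
tcp_rot: [0.466, 1.566, 0.265]
contact_force: [-0.4, 1.0, -5.2]
grip_width: 57.8
```

Run:
```python
from h import *
goto([555,50,150],1.505)
s=imaging.capture('scene');crop(s,300,100,500,330,3,'pics/s16.png')
```

```text
t 21.0 pos [580.5 247.5 153. ] jawang -0.201 down err [0.0044 0.0012 0.    ] F [-0.4   1.   -5.21] w 57.8 q [ 0.28  0.58  1.3  -0.    1.26  0.48]
shift now-axes cm [  0.26 -19.86   1.44] shift final-axes cm [ 0.3  -1.25 19.87] rotvec [ 1.436  0.002 -0.005]
```

View pics/s16.png

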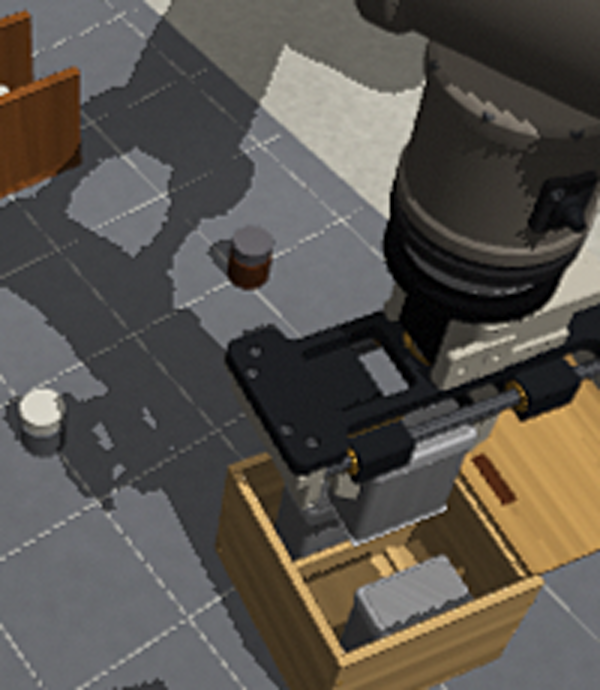

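>>> arm_command(plan=[{"tx":0,"ty":-1.4,"tz":0.1,"wx":0,"wy":0,"wz":0,"jaw":-0.5},{"tx":0,"ty":-2.8,"tz":0.2,"wx":0,"wy":0,"wz":0,"jaw":-0.5},{"tx":0,"ty":-2.8,"tz":0.2,"wx":0,"wy":0,"wz":0,"jaw":-0.5},{"tx":0,"ty":-2.8,"tz":0.2,"wx":0,"wy":0,"wz":0,"jaw":-0.5},{"tx":0,"ty":-2.8,"tz":0.2,"wx":0,"wy":0,"wz":0,"jaw":-0.5},{"tx":0,"ty":-2.8,"tz":0.2,"wx":0,"wy":0,"wz":0,"jaw":-0.5},{"tx":0,"ty":-2.8,"tz":0.2,"wx":0,"wy":0,"wz":0,"jaw":-0.5},{"tx":0,"ty":-1.6,"tz":0.1,"wx":0,"wy":0,"wz":0,"jaw":-0.5},{"tx":0,"ty":0,"tz":0,"wx":0.13,"wy":0,"wz":0,"jaw":-0.5},{"tx":0,"ty":0,"tz":0,"wx":0.13,"wy":0,"wz":0,"jaw":-0.5},{"tx":0,"ty":0,"tz":0,"wx":0.13,"wy":0,"wz":0,"jaw":-0.5},{"tx":0,"ty":0,"tz":0,"wx":0.13,"wy":0,"wz":0,"jaw":-0.5},{"tx":0,"ty":0,"tz":0,"wx":0.13,"wy":0,"wz":0,"jaw":-0.5},{"tx":0,"ty":0,"tz":0,"wx":0.13,"wy":0,"wz":0,"jaw":-0.5},{"tx":0,"ty":0,"tz":0,"wx":0.13,"wy":0,"wz":0,"jaw":-0.5},{"tx":0,"ty":0,"tz":0,"wx":0.13,"wy":0,"wz":0,"jaw":-0.5},{"tx":0,"ty":0,"tz":0,"wx":0.13,"wy":0,"wz":0,"jaw":-0.5},{"tx":0,"ty":0,"tz":0,"wx":0.13,"wy":0,"wz":0,"jaw":-0.5},{"tx":0,"ty":0,"tz":0,"wx":0.136,"wy":0,"wz":0,"jaw":-0.5},{"tx":0,"ty":0,"tz":0,"wx":0,"wy":0,"wz":0,"jaw":-0.5}])

```text
time: 23.05
tool_pos: [553.1, 50.3, 149.8]
tcp_rot: [-1.559, 1.57, 3.086]
contact_force: [0.4, 0.6, -4.9]
grip_width: 58.0
```

Run:
```python
from h import *
goto([555,50,28],1.505)
t=imaging.capture('top');cv2.imwrite('pics/t17.png',t);cv2.imwrite('pics/w17.png',imaging.capture('wrist'))
```

```text
t 23.05 pos [553.1  50.3 149.8] jawang -1.638 down err [-0.0013  0.0001  0.    ] F [ 0.42  0.55 -4.91] w 58.0 q [-0.05  0.45  1.53  0.    1.16  1.59]
shift now-axes cm [1.218e+01 2.100e-01 1.000e-02] shift final-axes cm [1.218e+01 1.900e-01 1.000e-02] rotvec [-0.002  0.     0.001]
```

View pics/t17.png

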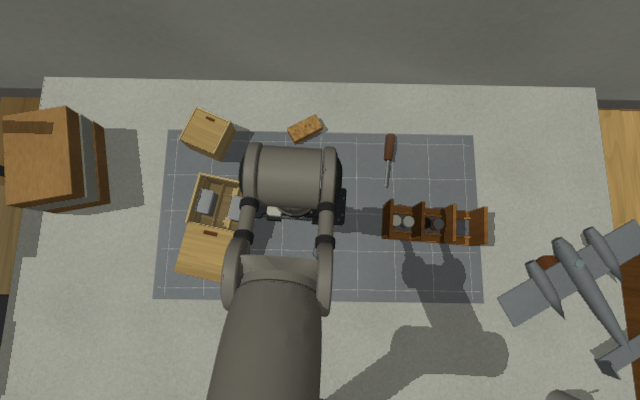

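View pics/w17.png

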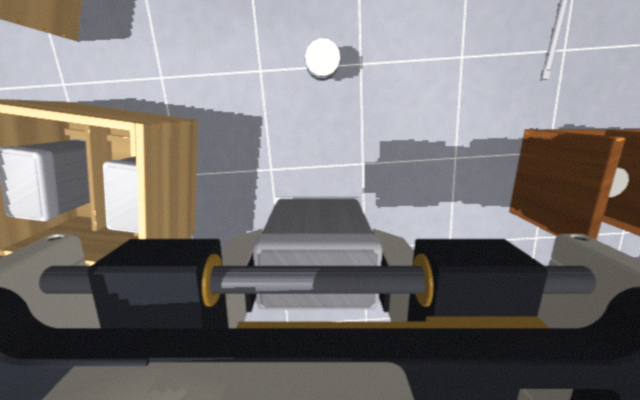

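>>> arm_command(plan=[{"tx":1,"ty":0.2,"tz":0,"wx":0,"wy":0,"wz":0,"jaw":-0.5},{"tx":2,"ty":0,"tz":0,"wx":0,"wy":0,"wz":0,"jaw":-0.5},{"tx":2.5,"ty":0,"tz":0,"wx":0,"wy":0,"wz":0,"jaw":-0.5},{"tx":2.5,"ty":0,"tz":0,"wx":0,"wy":0,"wz":0,"jaw":-0.5},{"tx":2,"ty":0,"tz":0,"wx":0,"wy":0,"wz":0,"jaw":-0.5},{"tx":1,"ty":0,"tz":0,"wx":0,"wy":0,"wz":0,"jaw":-0.5},{"tx":0.6,"ty":0,"tz":0,"wx":0,"wy":0,"wz":0,"jaw":-0.5},{"tx":0,"ty":0,"tz":0,"wx":0,"wy":0,"wz":0,"jaw":-0.5},{"tx":0,"ty":0,"tz":0,"wx":0,"wy":0,"wz":0,"jaw":-0.5}])

```text
time: 24.05
tool_pos: [556.3, 50.1, 35.2]
tcp_rot: [1.513, 1.569, -0.123]
contact_force: [-0.4, 0.4, -4.8]
grip_width: 58.2
```

>>> arm_command(plan=[{"tx":0.2,"ty":0,"tz":0,"wx":0,"wy":0,"wz":0,"jaw":-0.5},{"tx":0.2,"ty":0,"tz":0,"wx":0,"wy":0,"wz":0,"jaw":-0.5},{"tx":0,"ty":0,"tz":0,"wx":0,"wy":0,"wz":0,"jaw":-0.5}])

```text
time: 24.35
tool_pos: [555.6, 50.2, 30.5]
tcp_rot: [1.143, 1.571, -0.494]
contact_force: [-0.3, -0.8, -4.6]
grip_width: 57.7
```

>>> arm_command(plan=[{"tx":0.1,"ty":0,"tz":0,"wx":0,"wy":0,"wz":0,"jaw":-0.5},{"tx":0.1,"ty":0,"tz":0,"wx":0,"wy":0,"wz":0,"jaw":-0.5},{"tx":0,"ty":0,"tz":0,"wx":0,"wy":0,"wz":0,"jaw":-0.5}])

```text
time: 24.65
tool_pos: [555.5, 50.2, 28.3]
tcp_rot: [-1.12, 1.571, -2.757]
contact_force: [1.1, -0.1, -5.0]
grip_width: 58.0
```

>>> arm_command(plan=[{"tx":0.1,"ty":0,"tz":0,"wx":0,"wy":0,"wz":0,"jaw":-0.5},{"tx":0,"ty":0,"tz":0,"wx":0,"wy":0,"wz":0,"jaw":-0.5}])

```text
time: 24.85
tool_pos: [555.7, 50.2, 27.5]
tcp_rot: [1.34, 1.57, -0.297]
contact_force: [-0.5, 0.5, -3.3]
grip_width: 57.5
```

>>> arm_command(plan=[{"tx":0.05,"ty":0,"tz":0,"wx":0,"wy":0,"wz":0,"jaw":-0.5},{"tx":0,"ty":0,"tz":0,"wx":0,"wy":0,"wz":0,"jaw":-0.5}])

```text
time: 25.05
tool_pos: [555.8, 50.2, 27.5]
tcp_rot: [1.34, 1.57, -0.297]
contact_force: [-2.1, 0.7, 3.2]
grip_width: 57.6
```

>>> arm_command(plan=[{"tx":0,"ty":0,"tz":0,"wx":0,"wy":0,"wz":0,"jaw":0.6},{"tx":0,"ty":0,"tz":0,"wx":0,"wy":0,"wz":0,"jaw":0.6},{"tx":0,"ty":0,"tz":0,"wx":0,"wy":0,"wz":0,"jaw":0.6},{"tx":-1,"ty":0,"tz":0,"wx":0,"wy":0,"wz":0,"jaw":0.6},{"tx":-2,"ty":0,"tz":0,"wx":0,"wy":0,"wz":0,"jaw":0.6},{"tx":-3,"ty":0,"tz":0,"wx":0,"wy":0,"wz":0,"jaw":0.6},{"tx":0,"ty":0,"tz":0,"wx":-0.143,"wy":0,"wz":0,"jaw":0.5},{"tx":0,"ty":0,"tz":0,"wx":-0.143,"wy":0,"wz":0,"jaw":0.5},{"tx":0,"ty":0,"tz":0,"wx":-0.143,"wy":0,"wz":0,"jaw":0.5},{"tx":0,"ty":0,"tz":0,"wx":-0.143,"wy":0,"wz":0,"jaw":0.5},{"tx":0,"ty":0,"tz":0,"wx":-0.143,"wy":0,"wz":0,"jaw":0.5},{"tx":0,"ty":0,"tz":0,"wx":-0.143,"wy":0,"wz":0,"jaw":0.5},{"tx":0,"ty":0,"tz":0,"wx":-0.143,"wy":0,"wz":0,"jaw":0.5},{"tx":0,"ty":0,"tz":0,"wx":-0.143,"wy":0,"wz":0,"jaw":0.5},{"tx":0,"ty":0,"tz":0,"wx":-0.143,"wy":0,"wz":0,"jaw":0.5},{"tx":0,"ty":0,"tz":0,"wx":-0.143,"wy":0,"wz":0,"jaw":0.5},{"tx":0,"ty":0,"tz":0,"wx":-0.141,"wy":0,"wz":0,"jaw":0.5},{"tx":0,"ty":0,"tz":0,"wx":0,"wy":0,"wz":0,"jaw":0.5},{"tx":0,"ty":0,"tz":0,"wx":0,"wy":0,"wz":0,"jaw":0.5}])

```text
time: 26.95
tool_pos: [555.7, 50.2, 87.4]
tcp_rot: [-0.077, 1.57, -0.147]
contact_force: [-0.1, -0.7, -0.2]
grip_width: 68.8
```

Run:
```python
from h import *
goto([555.7,50.2,28],-.066)
cv2.imwrite('pics/w18.png',imaging.capture('wrist'))
```

```text
t 26.95 pos [555.7  50.2  87.4] jawang -0.07 down err [ 0.0006 -0.0001  0.    ] F [-0.09 -0.72 -0.23] w 68.8 q [-0.05  0.53  1.6  -0.    1.01  0.02]
shift now-axes cm [ 5.94  0.   -0.01] shift final-axes cm [ 5.94  0.   -0.  ] rotvec [-0.004  0.001  0.   ]
```

View pics/w18.png

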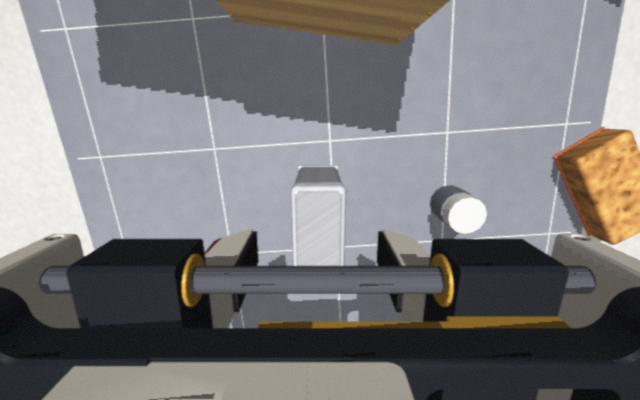

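>>> arm_command(plan=[{"tx":1,"ty":0,"tz":0,"wx":-0.004,"wy":0,"wz":0,"jaw":0.5},{"tx":1.5,"ty":0,"tz":0,"wx":0,"wy":0,"wz":0,"jaw":0.5},{"tx":1.5,"ty":0,"tz":0,"wx":0,"wy":0,"wz":0,"jaw":0.5},{"tx":1.2,"ty":0,"tz":0,"wx":0,"wy":0,"wz":0,"jaw":0.5},{"tx":0.7,"ty":0,"tz":0,"wx":0,"wy":0,"wz":0,"jaw":0.5},{"tx":0,"ty":0,"tz":0,"wx":0,"wy":0,"wz":0,"jaw":0.2},{"tx":0,"ty":0,"tz":0,"wx":0,"wy":0,"wz":0,"jaw":-0.1},{"tx":0,"ty":0,"tz":0,"wx":0,"wy":0,"wz":0,"jaw":-0.9},{"tx":0,"ty":0,"tz":0,"wx":0,"wy":0,"wz":0,"jaw":-0.9},{"tx":0,"ty":0,"tz":0,"wx":0,"wy":0,"wz":0,"jaw":-0.9},{"tx":0,"ty":0,"tz":0,"wx":0,"wy":0,"wz":0,"jaw":-0.9}])

```text
time: 28.1
tool_pos: [556.1, 50.2, 28.4]
tcp_rot: [-0.032, 1.57, -0.094]
contact_force: [0.7, -0.3, 1.5]
grip_width: 33.7
```

Run:
```python
from h import *
goto([535.4,-363.3,150],-.066)
```

```text
t 28.1 pos [556.1  50.2  28.4] jawang -0.062 down err [ 0.0013 -0.0001  0.    ] F [ 0.7  -0.27  1.52] w 33.7 q [-0.05  0.61  1.65 -0.    0.88  0.01]
shift now-axes cm [-12.16 -41.4    0.52] shift final-axes cm [-12.16 -41.39   0.67] rotvec [0.004 0.001 0.   ]
```

Run:
```python
from h import *
C=cam('top')
for u,v in [(500,300),(515,325),(530,265),(555,240),(590,225)]:
    print((u,v),[plane(C,u,v,z).round().tolist() for z in (60,150,250)])
```

```text
(500, 300) [[353.0, -444.0, 60.0], [361.0, -399.0, 150.0], [369.0, -348.0, 250.0]]
(515, 325) [[294.0, -476.0, 60.0], [308.0, -428.0, 150.0], [323.0, -374.0, 250.0]]
(530, 265) [[438.0, -526.0, 60.0], [438.0, -472.0, 150.0], [437.0, -413.0, 250.0]]
(555, 240) [[501.0, -595.0, 60.0], [495.0, -535.0, 150.0], [487.0, -468.0, 250.0]]
(590, 225) [[540.0, -689.0, 60.0], [530.0, -620.0, 150.0], [519.0, -543.0, 250.0]]
```

>>> arm_command(plan=[{"tx":-0.5,"ty":0,"tz":0,"wx":0,"wy":0,"wz":0,"jaw":-0.9},{"tx":-1.5,"ty":0,"tz":0,"wx":0,"wy":0,"wz":0,"jaw":-0.9},{"tx":-2.2,"ty":0,"tz":0,"wx":0,"wy":0,"wz":0,"jaw":-0.9},{"tx":-2.2,"ty":0,"tz":0,"wx":0,"wy":0,"wz":0,"jaw":-0.9},{"tx":-2.2,"ty":0,"tz":0,"wx":0,"wy":0,"wz":0,"jaw":-0.9},{"tx":-2.2,"ty":0,"tz":0,"wx":0,"wy":0,"wz":0,"jaw":-0.9},{"tx":-1.5,"ty":0,"tz":0,"wx":0,"wy":0,"wz":0,"jaw":-0.9},{"tx":0,"ty":0,"tz":0,"wx":0,"wy":0,"wz":0,"jaw":-0.9}])

```text
time: 28.9
tool_pos: [556.3, 50.2, 152.7]
tcp_rot: [-0.009, 1.568, -0.071]
contact_force: [0.4, -0.4, -6.0]
grip_width: 34.3
```

Run:
```python
from h import *
T=cam('top');S=cam('scene')
def tri(w,s):
    p,d=ray(T,*w);q,e=ray(S,*s);A=np.c_[d,-e];t=np.linalg.lstsq(A,q-p,rcond=None)[0]
    a=p+d*t[0];b=q+e*t[1];return ((a+b)/2).round(),np.linalg.norm(a-b).round()
for w,s in [((500,300),(330,38)),((515,325),(325,50)),((500,300),(325,50))]: print(tri(w,s))
goto([535.4,-363.3,152],-.066)
```

```text
(array([ 353., -389.,  151.]), np.float64(22.0))
(array([ 291., -487.,   39.]), np.float64(0.0))
(array([ 350., -415.,  101.]), np.float64(19.0))
t 28.9 pos [556.3  50.2 152.7] jawang -0.062 down err [ 0.003  -0.0002  0.    ] F [ 0.42 -0.42 -6.03] w 34.3 q [-0.05  0.45  1.52 -0.    1.16  0.01]
shift now-axes cm [  0.07 -41.4    0.48] shift final-axes cm [  0.07 -41.4    0.64] rotvec [0.004 0.003 0.   ]
```

>>> arm_command(plan=[{"tx":0,"ty":-1.5,"tz":0.1,"wx":0.004,"wy":0,"wz":0,"jaw":-0.9},{"tx":0,"ty":-3,"tz":0.1,"wx":0,"wy":0,"wz":0,"jaw":-0.9},{"tx":0,"ty":-3,"tz":0.1,"wx":0,"wy":0,"wz":0,"jaw":-0.9},{"tx":0,"ty":-3,"tz":0.1,"wx":0,"wy":0,"wz":0,"jaw":-0.9},{"tx":0,"ty":-3,"tz":0,"wx":0,"wy":0,"wz":0,"jaw":-0.9},{"tx":0,"ty":-3,"tz":0,"wx":0,"wy":0,"wz":0,"jaw":-0.9},{"tx":0,"ty":-3,"tz":0,"wx":0,"wy":0,"wz":0,"jaw":-0.9},{"tx":0,"ty":-3,"tz":0,"wx":0,"wy":0,"wz":0,"jaw":-0.9},{"tx":0,"ty":-3,"tz":0,"wx":0,"wy":0,"wz":0,"jaw":-0.9},{"tx":0,"ty":-3,"tz":0,"wx":0,"wy":0,"wz":0,"jaw":-0.9},{"tx":0,"ty":-3,"tz":0,"wx":0,"wy":0,"wz":0,"jaw":-0.9},{"tx":0,"ty":-3,"tz":0.1,"wx":0,"wy":0,"wz":0,"jaw":-0.9},{"tx":0,"ty":-3,"tz":0.1,"wx":0,"wy":0,"wz":0,"jaw":-0.9},{"tx":0,"ty":-2.5,"tz":0.04,"wx":0,"wy":0,"wz":0,"jaw":-0.9},{"tx":0,"ty":-1.4,"tz":0,"wx":0,"wy":0,"wz":0,"jaw":-0.9},{"tx":0,"ty":0,"tz":0,"wx":0,"wy":0,"wz":0,"jaw":-0.9},{"tx":0,"ty":0,"tz":0,"wx":0,"wy":0,"wz":0,"jaw":-0.9},{"tx":0,"ty":0,"tz":0,"wx":0,"wy":0,"wz":0,"jaw":-0.9}])

```text
time: 30.7
tool_pos: [534.7, -361.9, 150.6]
tcp_rot: [2.243, 1.57, 2.178]
contact_force: [-0.0, 0.2, -4.4]
grip_width: 34.0
```

Run:
```python
from h import *
import pickle
goto([535.4,-363.3,152],-.066)
o=readout.get_obs();pickle.dump(o,open('w19.pkl','wb'))
cv2.imwrite('pics/w19.png',imaging.capture('wrist'));
w=cv2.imread('pics/w19.png');crop(w,170,20,470,320,2.6,'pics/w19c.png')
s=imaging.capture('scene');cv2.imwrite('pics/s19.png',s);crop(s,200,20,400,190,4,'pics/s19c.png')
```

```text
t 30.7 pos [ 534.7 -361.9  150.6] jawang -0.065 down err [-0.0007  0.001   0.    ] F [-0.03  0.21 -4.41] w 34.0 q [-0.71  0.61  1.25  0.    1.28 -0.65]
shift now-axes cm [-0.14 -0.13  0.08] shift final-axes cm [-0.14 -0.13  0.08] rotvec [ 0.001 -0.001 -0.001]
```

View pics/w19c.png

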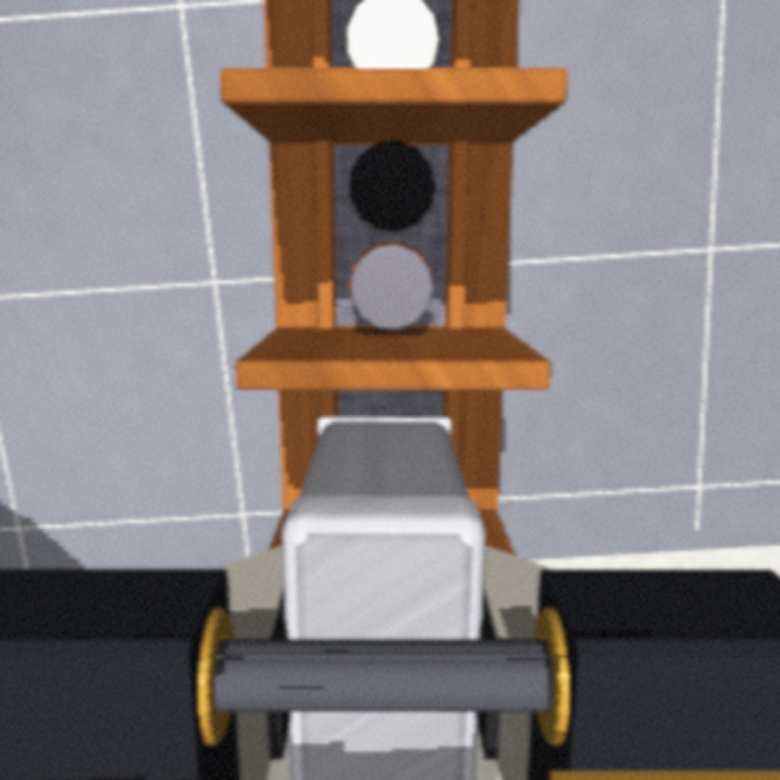

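View pics/s19c.png

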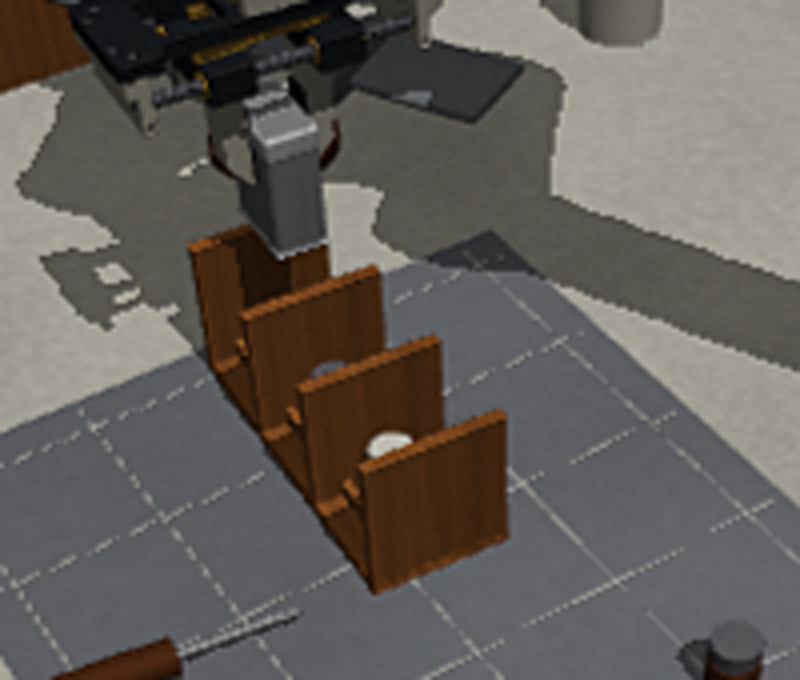

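Run:
```python
from h import *
import pickle
o=pickle.load(open('w19.pkl','rb'));C=cam('wrist',o);M=R.from_euler('xyz',o['tcp_rot']).as_matrix();p=o['tool_pos']
k=2.6
def P(u,v,z): return plane(C,(u+.5)/k-.5+170,(v+.5)/k-.5+20,z)
tl=lambda q:((q-p)@M).round(1)
for n,u,v,z in [('P3 -yL',239,388,100),('P3 -yR',548,388,100),('P3 +yL',237,362,100),('P3 +yR',550,362,100),('P2 -yL',224,102,100),('P2-yR',566,102,100),('P2+yL',221,70,100),('P2+yR',567,70,100),
 ('tin bot L',319,420,123),('tin bot R',450,420,123),('tin topL',286,519,203),('tin topR',482,519,203),('lip L in',333,300,22),('lip R in',450,300,22)]:
    q=P(u,v,z);print(n,q.round(1),'tool',tl(q))
```

```text
P3 -yL [ 495.5 -327.5  100. ] tool [ 50.6  31.8 -41.3]
P3 -yR [ 585.  -333.3  100. ] tool [50.6 31.8 48.4]
P3 +yL [ 495.8 -319.9  100. ] tool [ 50.7  39.3 -41.5]
P3 +yR [ 585.6 -325.7  100. ] tool [50.6 39.4 48.5]
P2 -yL [ 500.4 -251.5  100. ] tool [ 50.7 108.  -41.4]
P2-yR [ 590.2 -257.2  100. ] tool [ 50.6 108.   48.6]
P2+yL [ 500.5 -243.8  100. ] tool [ 50.7 115.6 -41.8]
P2+yR [ 590.4 -249.6  100. ] tool [ 50.7 115.7  48.3]
tin bot L [ 520.2 -333.3  123. ] tool [ 27.6  27.6 -16.4]
tin bot R [ 554.6 -335.5  123. ] tool [27.6 27.6 18.1]
tin topL [ 521.2 -331.7  203. ] tool [-52.4  29.4 -15.5]
tin topR [ 553.3 -333.7  203. ] tool [-52.4  29.4  16.6]
lip L in [ 519.5 -309.7   22. ] tool [128.6  51.  -18.5]
lip R in [ 563.8 -312.6   22. ] tool [128.6  51.   26. ]
```

>>> arm_command(plan=[{"tx":0,"ty":-0.18,"tz":0.28,"wx":0,"wy":0,"wz":0,"jaw":-0.9},{"tx":0.9,"ty":0,"tz":0,"wx":0,"wy":0,"wz":0,"jaw":-0.9},{"tx":0.9,"ty":0,"tz":0,"wx":0,"wy":0,"wz":0,"jaw":-0.9},{"tx":0,"ty":0,"tz":0,"wx":0,"wy":0,"wz":0,"jaw":-0.9},{"tx":0,"ty":0,"tz":0,"wx":0,"wy":0,"wz":0,"jaw":-0.9}])

```text
time: 31.3
tool_pos: [537.1, -365.0, 132.2]
tcp_rot: [2.558, 1.569, 2.492]
contact_force: [0.6, 0.0, -4.8]
grip_width: 34.2
```

Run:
```python
from h import *
import pickle
goto([537.5,-363.3,37],-.066)
o=readout.get_obs();pickle.dump(o,open('w20.pkl','wb'))
cv2.imwrite('pics/w20.png',imaging.capture('wrist'));
w=cv2.imread('pics/w20.png');crop(w,200,100,440,320,3.3,'pics/w20c.png')
s=imaging.capture('scene');crop(s,230,20,340,130,7,'pics/s20c.png')
```

```text
t 31.3 pos [ 537.1 -365.   132.2] jawang -0.066 down err [-0.0011  0.0008  0.    ] F [ 0.64  0.01 -4.76] w 34.2 q [-0.71  0.64  1.26 -0.    1.25 -0.65]
shift now-axes cm [9.52 0.17 0.04] shift final-axes cm [9.52 0.18 0.03] rotvec [ 0.    -0.001 -0.001]
```

View pics/w20c.png

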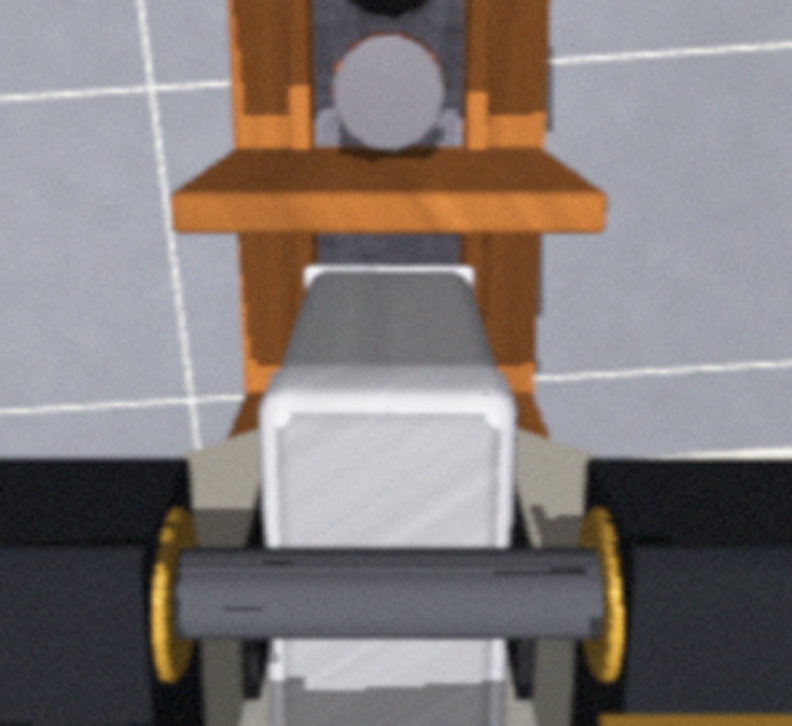

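View pics/s20c.png

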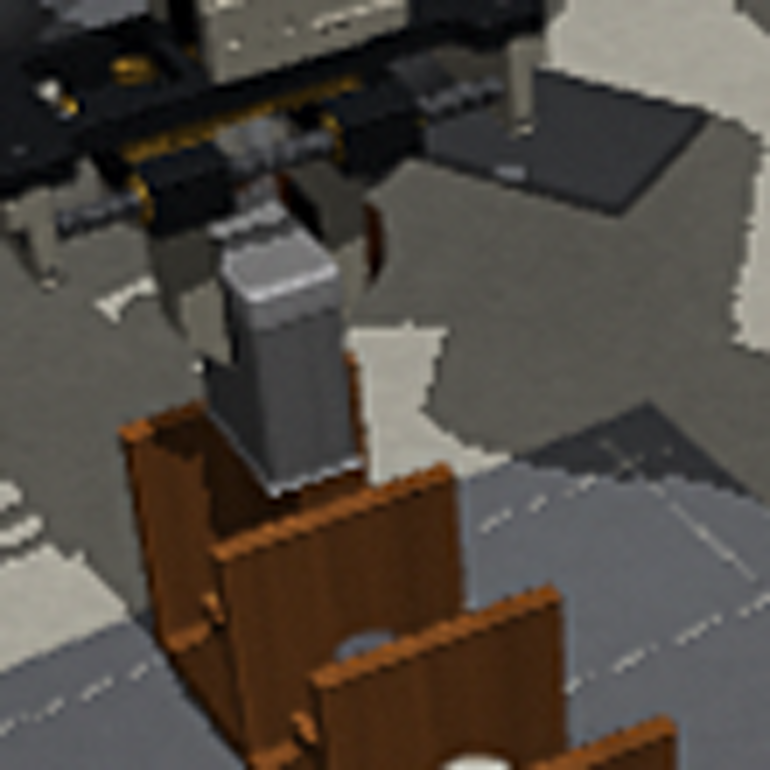

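Run:
```python
from h import *
import pickle
o=pickle.load(open('w20.pkl','rb'));C=cam('wrist',o);M=R.from_euler('xyz',o['tcp_rot']).as_matrix();p=o['tool_pos']
k=3.3
def P(u,v,z): return plane(C,(u+.5)/k-.5+200,(v+.5)/k-.5+100,z)
tl=lambda q:((q-p)@M).round(1)
for n,u,v,z in [('P3 -yL',176,233,100),('P3 -yR',605,232,100),('P3 +yL',173,192,100),('P3 +yR',607,192,100),
 ('tin bot L',305,267,104.7),('tin bot R',473,267,104.7),('lip L in',311,130,22),('lip R in',467,130,22),('floorL',236,130,10),('floorR',545,130,10)]:
    q=P(u,v,z);print(n,q.round(1),'tool',tl(q))
```

```text
P3 -yL [ 495.5 -327.9  100. ] tool [ 32.3  34.3 -43.9]
P3 -yR [ 585.4 -333.6  100. ] tool [32.2 34.6 46.2]
P3 +yL [ 496.  -319.3  100. ] tool [ 32.3  42.9 -44. ]
P3 +yR [ 585.9 -325.2  100. ] tool [32.2 43.  46.1]
tin bot L [ 522.4 -335.9  104.7] tool [ 27.5  28.1 -16.6]
tin bot R [ 557.1 -338.2  104.7] tool [27.5 28.1 18.2]
lip L in [ 519.3 -314.9   22. ] tool [110.2  48.7 -21. ]
lip R in [ 563.1 -317.8   22. ] tool [110.2  48.8  23. ]
floorL [ 496.3 -314.5   10. ] tool [122.3  47.7 -43.9]
floorR [ 586.9 -320.4   10. ] tool [122.2  47.8  46.9]
```

>>> arm_command(plan=[{"tx":0.5,"ty":0.12,"tz":0.02,"wx":0,"wy":0,"wz":0,"jaw":-0.9},{"tx":1,"ty":0,"tz":0,"wx":0,"wy":0,"wz":0,"jaw":-0.9},{"tx":1,"ty":0,"tz":0,"wx":0,"wy":0,"wz":0,"jaw":-0.9},{"tx":1,"ty":0,"tz":0,"wx":0,"wy":0,"wz":0,"jaw":-0.9},{"tx":0,"ty":0,"tz":0,"wx":0,"wy":0,"wz":0,"jaw":-0.9}])

```text
time: 31.9
tool_pos: [536.6, -363.2, 95.4]
tcp_rot: [2.515, 1.566, 2.449]
contact_force: [-1.2, 1.0, -5.6]
grip_width: 33.6
```

>>> arm_command(plan=[{"tx":1,"ty":0,"tz":0,"wx":0,"wy":0,"wz":0,"jaw":-0.9},{"tx":1,"ty":0,"tz":0,"wx":0,"wy":0,"wz":0,"jaw":-0.9},{"tx":1,"ty":0,"tz":0,"wx":0,"wy":0,"wz":0,"jaw":-0.9},{"tx":0.5,"ty":0,"tz":0,"wx":0,"wy":0,"wz":0,"jaw":-0.9},{"tx":0,"ty":0,"tz":0,"wx":0,"wy":0,"wz":0,"jaw":-0.9}])

```text
time: 32.4
tool_pos: [537.1, -363.7, 61.7]
tcp_rot: [2.52, 1.569, 2.454]
contact_force: [0.0, -0.4, -4.7]
grip_width: 34.2
```

Run:
```python
from h import *
goto([537.5,-363.8,37],-.066)
w=imaging.capture('wrist');crop(w,200,100,440,320,3.3,'pics/w21c.png')
```

```text
t 32.4 pos [ 537.1 -363.7   61.7] jawang -0.066 down err [-0.0016  0.0014  0.    ] F [ 0.05 -0.45 -4.66] w 34.2 q [-0.71  0.7   1.34 -0.    1.1  -0.65]
shift now-axes cm [ 2.47 -0.01  0.04] shift final-axes cm [ 2.47 -0.01  0.04] rotvec [ 0.    -0.002 -0.001]
```

View pics/w21c.png

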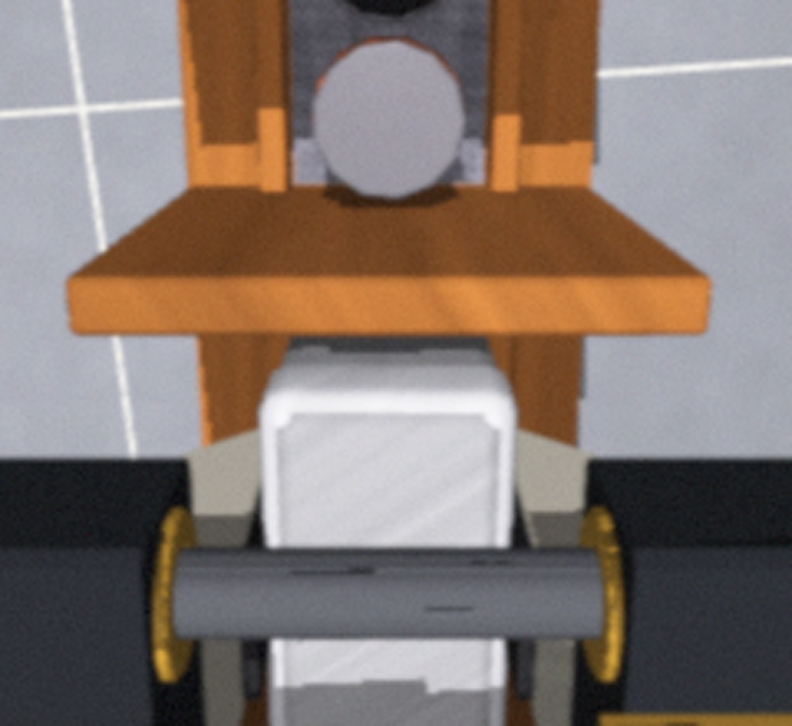

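>>> arm_command(plan=[{"tx":0.6,"ty":0,"tz":0,"wx":0,"wy":0,"wz":0,"jaw":-0.9},{"tx":0.6,"ty":0,"tz":0,"wx":0,"wy":0,"wz":0,"jaw":-0.9},{"tx":0.4,"ty":0,"tz":0,"wx":0,"wy":0,"wz":0,"jaw":-0.9},{"tx":0.3,"ty":0,"tz":0,"wx":0,"wy":0,"wz":0,"jaw":-0.9},{"tx":0,"ty":0,"tz":0,"wx":0,"wy":0,"wz":0,"jaw":-0.9},{"tx":0,"ty":0,"tz":0,"wx":0,"wy":0,"wz":0,"jaw":-0.9}])

```text
time: 33.05
tool_pos: [537.7, -364.2, 44.0]
tcp_rot: [-1.129, 1.571, -1.195]
contact_force: [0.3, 0.4, -3.4]
grip_width: 34.1
```

>>> arm_command(plan=[{"tx":0.2,"ty":0,"tz":0,"wx":0,"wy":0,"wz":0,"jaw":-0.9},{"tx":0.1,"ty":0,"tz":0,"wx":0,"wy":0,"wz":0,"jaw":-0.9},{"tx":0,"ty":0,"tz":0,"wx":0,"wy":0,"wz":0,"jaw":-0.9}])

```text
time: 33.35
tool_pos: [537.6, -364.0, 40.8]
tcp_rot: [2.809, 1.571, 2.743]
contact_force: [0.5, -1.1, -4.0]
grip_width: 34.0
```

>>> arm_command(plan=[{"tx":0.1,"ty":0,"tz":0,"wx":0,"wy":0,"wz":0,"jaw":-0.9},{"tx":0,"ty":0,"tz":0,"wx":0,"wy":0,"wz":0,"jaw":-0.9}])

```text
time: 33.55
tool_pos: [537.6, -364.1, 39.8]
tcp_rot: [3.097, 1.571, 3.031]
contact_force: [-0.3, 0.4, -5.3]
grip_width: 33.5
```

>>> arm_command(plan=[{"tx":0.1,"ty":0,"tz":0,"wx":0,"wy":0,"wz":0,"jaw":-0.9},{"tx":0,"ty":0,"tz":0,"wx":0,"wy":0,"wz":0,"jaw":-0.9}])

```text
time: 33.75
tool_pos: [537.6, -364.1, 38.8]
tcp_rot: [2.854, 1.571, 2.788]
contact_force: [0.4, 0.2, -5.1]
grip_width: 34.0
```

>>> arm_command(plan=[{"tx":0.07,"ty":0,"tz":0,"wx":0,"wy":0,"wz":0,"jaw":-0.9},{"tx":0,"ty":0,"tz":0,"wx":0,"wy":0,"wz":0,"jaw":-0.9}])

```text
time: 33.95
tool_pos: [537.7, -364.2, 38.4]
tcp_rot: [-0.973, 1.571, -1.039]
contact_force: [-0.0, 0.2, -3.5]
grip_width: 34.0
```

>>> arm_command(plan=[{"tx":0.06,"ty":0,"tz":0,"wx":0,"wy":0,"wz":0,"jaw":-0.9},{"tx":0,"ty":0,"tz":0,"wx":0,"wy":0,"wz":0,"jaw":-0.9}])

```text
time: 34.15
tool_pos: [537.8, -364.2, 38.4]
tcp_rot: [-0.86, 1.57, -0.926]
contact_force: [-2.5, 1.9, 2.1]
grip_width: 33.8
```

>>> arm_command(plan=[{"tx":0,"ty":0,"tz":0,"wx":0,"wy":0,"wz":0,"jaw":0.2},{"tx":0,"ty":0,"tz":0,"wx":0,"wy":0,"wz":0,"jaw":0.2},{"tx":0,"ty":0,"tz":0,"wx":0,"wy":0,"wz":0,"jaw":0.2},{"tx":-0.5,"ty":0,"tz":0,"wx":0,"wy":0,"wz":0,"jaw":0.2},{"tx":-1.5,"ty":0,"tz":0,"wx":0,"wy":0,"wz":0,"jaw":0.2},{"tx":-2.5,"ty":0,"tz":0,"wx":0,"wy":0,"wz":0,"jaw":0.2},{"tx":-3,"ty":0,"tz":0,"wx":0,"wy":0,"wz":0,"jaw":0.2},{"tx":-3,"ty":0,"tz":0,"wx":0,"wy":0,"wz":0,"jaw":0.2},{"tx":-3,"ty":0,"tz":0,"wx":0,"wy":0,"wz":0,"jaw":0.2},{"tx":0,"ty":3,"tz":-3,"wx":0,"wy":0,"wz":0,"jaw":0.2},{"tx":0,"ty":3,"tz":-3,"wx":0,"wy":0,"wz":0,"jaw":0.2},{"tx":0,"ty":3,"tz":-3,"wx":0,"wy":0,"wz":0,"jaw":0.2},{"tx":0,"ty":3,"tz":-3,"wx":0,"wy":0,"wz":0,"jaw":0.2},{"tx":0,"ty":3,"tz":0,"wx":0,"wy":0,"wz":0,"jaw":0.2},{"tx":0,"ty":0,"tz":0,"wx":0,"wy":0,"wz":0,"jaw":0.2},{"tx":0,"ty":0,"tz":0,"wx":0,"wy":0,"wz":0,"jaw":0.2}])

```text
time: 35.75
tool_pos: [428.5, -206.7, 174.1]
tcp_rot: [-0.647, 1.568, -0.712]
contact_force: [-0.1, -0.2, -0.2]
grip_width: 55.1
```

Run:
```python
from h import *
goto([537.5,-363.8,37],-.066)
t=imaging.capture('top');cv2.imwrite('pics/t22.png',t);crop(t,370,120,500,260,4,'pics/t22c.png')
s=imaging.capture('scene');cv2.imwrite('pics/s22.png',s);crop(s,230,40,340,180,5,'pics/s22c.png')
```

```text
t 35.75 pos [ 428.5 -206.7  174.1] jawang -0.065 down err [ 0.0023 -0.002   0.    ] F [-0.11 -0.23 -0.18] w 55.1 q [-0.61  0.29  1.72 -0.    1.14 -0.55]
shift now-axes cm [ 13.76 -14.94  11.86] shift final-axes cm [ 13.71 -14.95  11.91] rotvec [0.001 0.002 0.002]
```

View pics/t22.png

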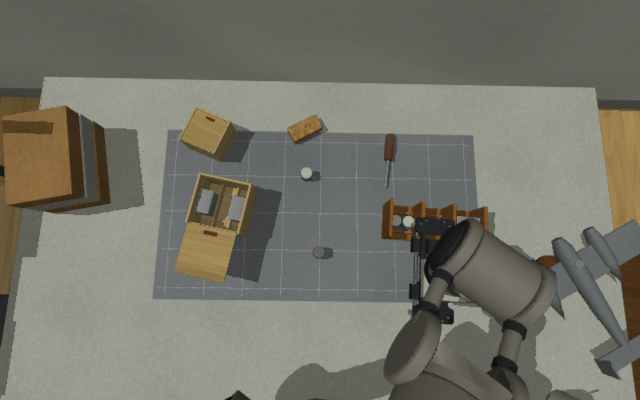

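View pics/t22c.png

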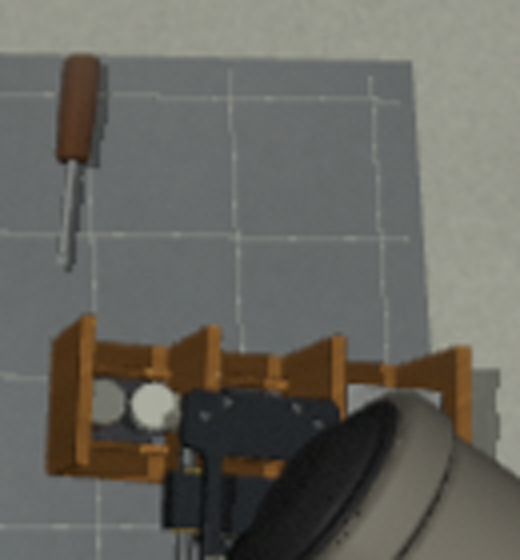

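View pics/s22.png

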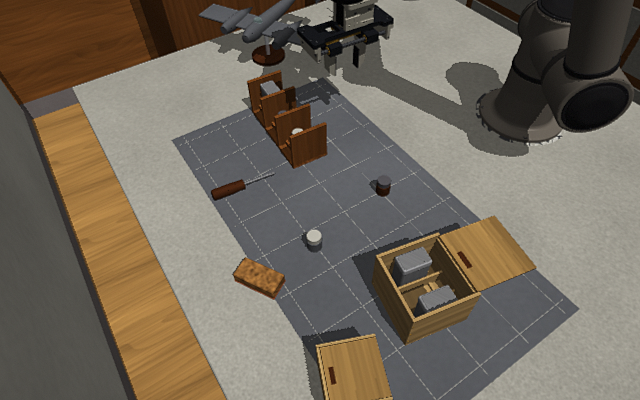

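View pics/s22c.png

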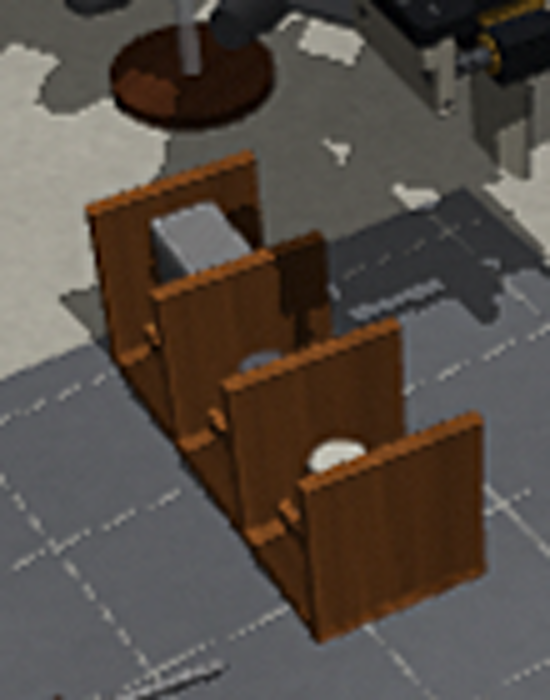

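Run:
```python
from plant import bot
print(bot.close_job())
```

```text
the job is handed in; nothing more can be done
None
```

The heavy tin is standing upright in the rack's free bay, and I handed the job in at about 36 s with the gripper clear. I slid the lid back to its stop and hefted the tins. Tin A pulled about 1.2 N, so it is a light one and went back. Tin B pulled about 5.1 N (roughly 520 g), inside the range given for the steel weights. I stood B on the bench, took it again across its narrow sides and lowered it into the bay.

**Last checks**
- **Seating:** the tin touched down at the height expected for the bay floor. The scene view shows it upright between the partitions.
- **Box:** A and C are still standing in it with the lid fully drawn out.
- **Loose things:** the paint jars, sanding block and screwdriver look unmoved in the camera views.

**What disagreed or was not checked**
- **Fingertip offset:** the fingertips touched the lid with the TCP about 15 mm below it, not 22 mm above it as described. I used the measured 37 mm difference for every later height, and the box floor, bench and rack floor all agreed with it.
- **Tin C:** I did not weigh it, because B was already clearly the heavy one.
- **Top view:** the arm hid the free bay in the final top picture, so the placement was confirmed only from the scene camera and the forces.

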